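Finish packing two race prize boxes

ROBOT

A 7-joint arm with a two-finger parallel gripper is mounted at the origin on the work surface. World frame = base frame: x ahead of the robot, y to its left, z up, the work surface at z = 0. Lengths are in m, angles in rad, forces in N, time in s.
With the tool pointing down it reaches from about 0.425 to 0.95 m from the base axis. Payload 16.7 kg.
Tool frame: the origin (TCP) lies midway between the tips of the shut fingers; the grasp point (between the pads) lies 19 mm behind it; z points along the fingers, y is the direction in which the jaws open and shut (so a half turn about z gives the same grasp; the last joint's range is limited). The gripper opens to 94 mm and grips with 3 to 60 N. Pads are 16 mm wide; open, the fingers measure 119 mm over their backs; the gripper's body (75 mm by 177 mm) begins 78 mm behind the grasp point.
Start: joints at [-1.252, 0.426, 0.074, 1.606, -0.034, 1.111, -0.067], TCP at [0.304, 0.602, 0.205] pointing down, gripper open.
Joint ranges: [-2.85, 2.85], [-0.5, 2.14], [-1.23, 1.37], [0.21, 2.46], [-1.02, 4.16], [0.16, 2.05], [-2.73, 2.73]. Speed limits (rad/s): [1.89, 1.89, 2.39, 2.39, 3.01, 3.01, 3.01].

INTERFACE

Orientations are given as [roll, pitch, yaw] about the fixed x, y, z axes, in that order (R = Rz(yaw) Ry(pitch) Rx(roll)).
In Python, from bench import * gives the robot as it stands.
- The arm moves only by the tool jog_arm, never from a script. Its argument "plan" is a list of rows, each a list of 6 numbers: the shift along the world's x, y, z in m, then the turn, a rotation vector about the world's x, y, z in degrees. A call has 1 to 20 rows; each row shifts and turns the pose as measured when the row begins; what a row does not reach is not made up. A row lasts 1/10 s, in which the tool goes at most 50 mm and 8.59 degrees, less where a joint would pass 70% of its speed; a pose out of reach is approached as far as the arm can. A call with a gripper value outside its range is refused whole. "hand" is the closure, from 0 (fully open) to 1 (shut), set as the call begins (left out, the last holds). The fingers move at their own pace and stop on an object; "force" is the grip in N (left out, the last holds). Time passes only in rows, so rows that do not move let the fingers close. It gives the time, the measured TCP pose, the force and the opening at its end, in the units of the state.
- get_obs(): the state, without advancing time (a new reading comes with each control period).
- capture(name): name is "scene" or "top" or "wrist"; returns a dict with "pixels" (480x640x3 uint8, red, green, blue), "camera_matrix" (3x3 intrinsics, pixels), "view" (4x4, takes a point from world to camera coordinates). Camera axes: x right, y up, looking along -z (the intrinsics and any distortion apply to the point x, -y, -z); pixel columns grow to the right and rows downward; lengths in m; the calibration is good to about 2 mm. The wrist camera is an equidistant fisheye: a pixel r from the principal point sees the ray r / f radians off the axis. A picture is of the moment at which its call begins. There is no depth.
- hand_in(): hands the job in, once; it reports no verdict.
The state is a dict: "clock": time; "joints": joint angles; "qvel": joint speeds; "joint_torque": joint torques, N m; "position": TCP position; "orientation": TCP orientation; "contact_force": force on the tool from outside, world axes, zero at the start; "ft_torque": the same for the moment, N m; "grip_width": opening from 0.0 (shut) to 1.0 (fully open).
Only numpy, scipy, OpenCV 4.12 (cv2) and the standard library are available. Lean on these libraries where they do the work, as an engineer would, in place of code of your own. Each camera call takes 0.05 s, during which the arm holds its last target.

TASK

Finish packing the two low blue prize boxes: close each open tin with the lid that fits it (round lid on the round tin, square lid on the square tin, pressed or dropped fully home and level), stand one honey jar in each of the two bays of the box with the round tin, and stand the loose carton in the empty bay of the box with the square tin, beside the carton that is already packed there. Jars and carton stand upright on the box floor; set the glass jars down gently without dropping them, and leave the packed carton standing in its bay.

Things in the scene. Friction and masses are not known exactly. Their poses are not given: they have to be found in the camera images.
- lid_round: Loose round aluminium tin lid with a wooden knob, lying right way up. Plate 78 mm diameter, from 8 to 12 mm above its origin; under it a plug 62 mm diameter, 8 mm deep, tapering to 52 mm at its foot; on it an upright cylindrical knob 24 mm diameter, from z = 12 to 38 mm. 0.07 kg. Origin: centre of the plug's underside; z up. Fits only the round tin; take it by the knob.
- lid_square: Loose square aluminium lid with a wooden bar handle, right way up. Plate 68 x 68 mm, from 8 to 12 mm above its origin; under it a stepped plug 52 x 52 mm (lowest 3 mm: 46 x 46), 8 mm deep; on it a bar 40 mm long (along its x) and 14 mm thick (along its y), from z = 12 to 38 mm. 0.07 kg. Origin: centre of the plug's underside; z up. Fits only the square tin, in any of the four quarter turns.
- jar_a: Glass honey jar, one of two alike: upright plain cylinder 54 mm diameter, 80 mm tall, amber body with a steel lid (the top 20 mm) of the same diameter, 0.25 kg. Origin: centre of its underside; z up.
- jar_b: Glass honey jar, one of two alike: upright plain cylinder 54 mm diameter, 80 mm tall, amber body with a steel lid (the top 20 mm) of the same diameter, 0.25 kg. Origin: centre of its underside; z up.
- carton: The loose upright cardboard carton, 44 (its x) x 60 (its y) x 85 mm tall, with a paper label, 0.16 kg; it stands on the table outside the boxes at the start. Origin: centre of its underside; z up.
- carton_packed: Carton just like the loose one (44 x 60 x 85 mm, same axes and origin), not fixed, already standing in the bay of the square tin's box at (+40, +47.5) mm. It is to be left standing there.
- tin_round: Open round aluminium tin, 76 mm outside, 70 mm inside diameter, 70 mm tall, fixed in box_round with its underside on the box floor. Origin: centre of its underside; z up, mouth at z = 70 mm. With its lid fully home the lid's origin is at z = 62 mm on the tin's axis.
- tin_square: Open square aluminium tin, 64 x 64 mm outside, 58 x 58 mm inside, 70 mm tall, sides along its x and y, fixed in box_square with its underside on the box floor. Origin: centre of its underside; z up, mouth at z = 70 mm. With its lid fully home the lid's origin is at z = 62 mm on the tin's axis.
- box_round: Blue card box fixed to the table, 166 (x) x 212 (y) x 45 mm tall, walls and floor 4 mm. Origin: centre of underside, z up. Its +y side holds the round tin. Past a 30 mm high partition at y = +8.5 mm, a 25 mm high divider at x = 0 parts two bays, 77 (x) x 109 (y) mm, centres (x, y) = (-40, -47.5) and (40, -47.5) mm. Both bays are empty: one jar each.
- box_square: Blue card box fixed to the table, 166 (x) x 212 (y) x 45 mm tall, walls and floor 4 mm. Origin: centre of underside, z up. Its -y side holds the square tin. Past a 30 mm high partition at y = -8.5 mm, a 25 mm high divider at x = 0 parts two bays, 77 (x) x 109 (y) mm, centres (x, y) = (-40, +47.5) and (40, +47.5) mm. The x = +40 bay holds the packed carton; the x = -40 bay is for the loose one.
Mind the look-alikes: they are no part of the job. What is shaped like the lid_round but purple or yellow is not meant.

How it is judged:
By the outcome, as a careful person would: the job done as asked, in the order asked, and still so for the second after the job is handed in, with the robot touching nothing.
It also fails if it takes over 120 s, if anything falls off the work surface, if the arm or the gripper's body presses on something with over 40 N, if the wrist force passes 120 N, or if a joint passes its speed limit or range.

## Working session

There is one attempt and no reset: what is moved stays moved. The work goes in short steps, Python scripts to look and compute and a tool call to move; the robot and the scene stay as the last step left them, time stands still between calls to the robot, and variables do not carry over. Pictures are saved under pics/ and viewed, and the job is handed in when it is done.

Besides the shell and the picture viewer there is one more tool, called as name([rows], argument=value, ...), one row to a line, values as JSON. jog_arm: Moves the arm, as the interface text tells. Its arguments: {"type":"object","properties":{"plan":{"type":"array","items":{"type":"array","items":{"type":"number"}}},"hand":{"type":"number"},"force":{"type":"number"}},"required":["plan"]}

```bash
ls; mkdir -p pics; cat > h.py <<'E'
from bench import *
import numpy as np, cv2
def save(c,name): cv2.imwrite('pics/'+name+'.png', c['pixels'][:,:,::-1])
def ray(c,u,v):
    K=np.array(c['camera_matrix']);V=np.array(c['view'])
    d=np.array([(u-K[0,2])/K[0,0],(v-K[1,2])/K[1,1],1.0]); d=np.array([d[0],-d[1],-d[2]])
    R=V[:3,:3];o=-R.T@V[:3,3]; return o,R.T@d
def onz(c,u,v,z):
    o,d=ray(c,u,v); return o+d*(z-o[2])/d[2]
def proj(c,p):
    K=np.array(c['camera_matrix']);V=np.array(c['view'])
    q=V[:3,:3]@np.array(p)+V[:3,3]; q=np.array([q[0],-q[1],-q[2]])
    r=K@q; return r[:2]/r[2]
E
python3 - <<'E'
from h import *
import pickle
o=get_obs(); print(o)
for n in ['scene','top','wrist']:
    c=capture(n); save(c,n+'0'); pickle.dump(c,open(n+'0.pkl','wb')); print(n,c['camera_matrix'],c['view'], [k for k in c])
E
```

```text
pics
{'clock': 0.0, 'joints': array([-1.25246206,  0.42671498,  0.07384993,  1.60662124, -0.03404228,
        1.11078319, -0.06707795]), 'qvel': array([ 0.00014798,  0.00012034, -0.00197288,  0.00011263, -0.0010076 ,
       -0.00078709, -0.00095666]), 'joint_torque': array([ 1.02532858e-04, -9.35805702e+01,  3.66714679e+00, -4.54218650e+01,
       -4.87900700e-02,  1.98217918e-02,  1.49868060e-04]), 'position': array([0.30424012, 0.6020534 , 0.20478068]), 'orientation': array([-3.14033207e+00,  1.43874343e-04,  2.67377497e+00]), 'contact_force': array([-0.56260331, -0.0714912 , -0.76179023]), 'ft_torque': array([ 0.03569634,  0.02430567, -0.02857726]), 'grip_width': 0.9972868306245223}
scene [[446.56004635   0.         320.3495025 ]
 [  0.         446.56004635 238.55113821]
 [  0.           0.           1.        ]] [[ 0.8668594   0.49855095 -0.00131571 -0.38924281]
 [-0.39480177  0.68807147  0.60884252  0.19836627]
 [ 0.30444432 -0.52726142  0.79329002 -1.15565877]
 [ 0.          0.          0.          1.        ]] ['pixels', 'camera_matrix', 'view']
top [[599.52381158   0.         317.47287573]
 [  0.         599.52381158 244.96371841]
 [  0.           0.           1.        ]] [[ 0.02138704 -0.9997309  -0.00898446 -0.0492997 ]
 [ 0.99626132  0.02055874  0.08390901 -0.48045963]
 [-0.08370172 -0.01074543  0.99643292 -1.56162314]
 [ 0.          0.          0.          1.        ]] ['pixels', 'camera_matrix', 'view']
wrist [[371.64829954   0.         322.67342687]
 [  0.         371.64829954 243.8701965 ]
 [  0.           0.           1.        ]] [[ 0.45024351  0.89290519 -0.00105    -0.6756171 ]
 [-0.85543467  0.43101148 -0.2871596   0.03008845]
 [-0.25595374  0.13018995  0.95788217 -0.39327649]
 [ 0.          0.          0.          1.        ]] ['pixels', 'camera_matrix', 'view']
```

View pics/scene0.png

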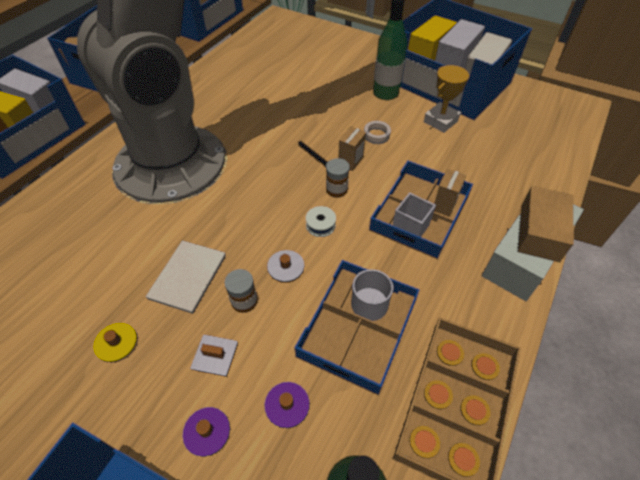

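View pics/top0.png

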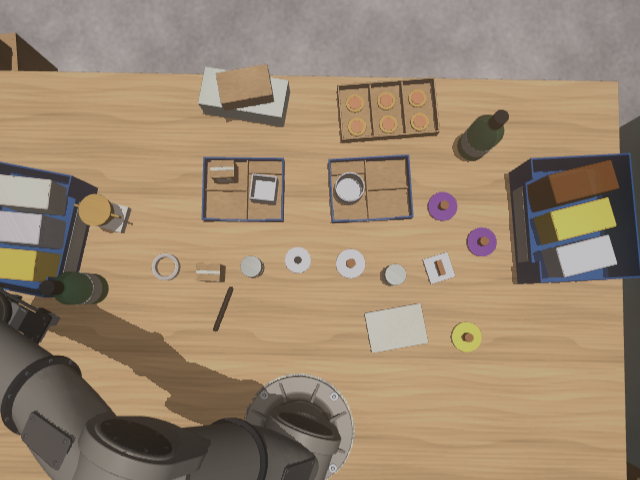

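View pics/wrist0.png

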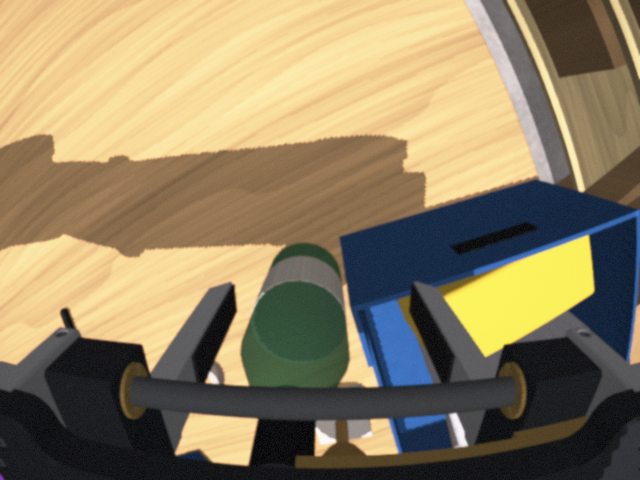

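Scene view and top view agree. In top, box_square is at (243,189) with the square tin at (264,188) and the packed carton at (222,172), and box_round is at (370,189) with its tin at (349,187). The round lid is at (350,263), the square lid at (439,268), the jars at (251,267) and (395,274), and the loose carton at (208,272). The white thing at (298,260) is a look-alike tape reel or spool. The wrist view shows the bottle close to the gripper. I'll zoom in before measuring.

```bash
python3 - <<'E'
from h import *
import pickle
c=pickle.load(open('top0.pkl','rb'))
im=c['pixels'][:,:,::-1]
cv2.imwrite('pics/tz1.png',cv2.resize(im[145:295,190:320],None,fx=5,fy=4,interpolation=cv2.INTER_CUBIC)[:600])
a=cv2.resize(im[145:295,190:320],(520,600),interpolation=cv2.INTER_CUBIC);cv2.imwrite('pics/tz1.png',a)
a=cv2.resize(im[145:295,320:470],(600,600),interpolation=cv2.INTER_CUBIC);cv2.imwrite('pics/tz2.png',a)
E
```

```text
(no output)
```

View pics/tz1.png

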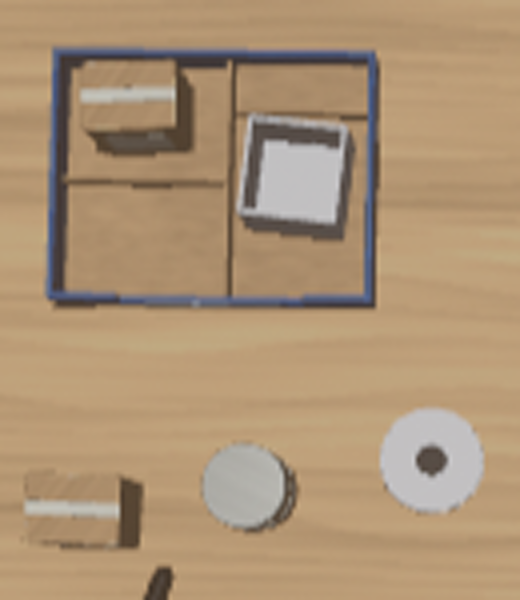

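View pics/tz2.png

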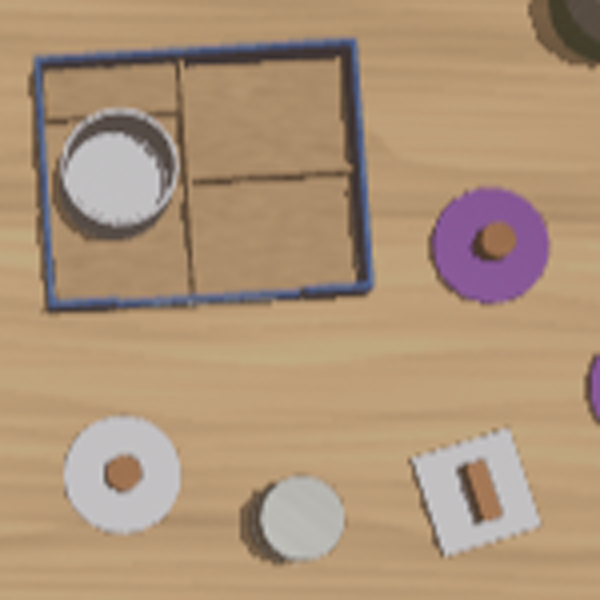

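```bash
cat > meas.py <<'E'
from h import *
import pickle
c=pickle.load(open('top0.pkl','rb')); im=c['pixels']
hsv=cv2.cvtColor(im,cv2.COLOR_RGB2HSV)
grey=((hsv[...,1]<40)&(hsv[...,2]>120)).astype(np.uint8)
def win(m,u0,u1,v0,v1):
    w=np.zeros_like(m); w[v0:v1,u0:u1]=m[v0:v1,u0:u1]; 
    cs,_=cv2.findContours(w,cv2.RETR_EXTERNAL,cv2.CHAIN_APPROX_NONE); return max(cs,key=cv2.contourArea)
def world(cn,z): return np.array([onz(c,u,v,z)[:2] for u,v in cn[:,0,:].astype(float)],dtype=np.float32)
for n,w,z in [('lidr',(330,372,245,282),.012),('lidsq',(420,460,250,288),.012),('jarL',(238,266,254,281),.08),('jarR',(382,409,262,288),.08),('tinr',(332,368,170,205),.074),('tinsq',(247,282,172,204),.074)]:
    cn=win(grey,*w); W=world(cn,z); (x,y),r=cv2.minEnclosingCircle(W); rc=cv2.minAreaRect(W); e=cv2.fitEllipse(W)
    print(n,'circ',np.round((x,y,2*r),4),'rect',np.round(rc[0],4),np.round(rc[1],4),round(rc[2],1),'ell',np.round(e[0],4),np.round(e[1],4))
blue=cv2.inRange(hsv,(100,90,50),(130,255,255))
for n,w in [('boxsq',(195,292,150,228)),('boxr',(322,418,150,228))]:
    cn=win(blue,*w);W=world(cn,.045);rc=cv2.minAreaRect(W);print(n,np.round(rc[0],4),np.round(rc[1],4),round(rc[2],1))
# knobs (brown)
for n,w in [('knobr',(340,360,252,275)),('bar',(430,450,255,282)),('carton',(194,222,258,283)),('packed',(208,240,157,185))]:
    u0,u1,v0,v1=w; print(n); 
    print(hsv[v0:v1,(u0+u1)//2].tolist()[::2])
E
python3 meas.py
```

```text
lidr circ [ 0.4352 -0.1262  0.078 ] rect [ 0.4348 -0.1261] [0.0767 0.074 ] 1.1 ell [ 0.4356 -0.1263] [0.075  0.0758]
lidsq circ [ 0.429  -0.3596  0.0927] rect [ 0.4285 -0.3597] [0.0687 0.0671] 18.6 ell [ 0.4287 -0.3597] [0.077  0.0785]
jarL circ [0.419  0.1288 0.0534] rect [0.4194 0.1286] [0.0508 0.0482] 1.7 ell [0.4194 0.1286] [0.0501 0.0515]
jarR circ [ 0.4061 -0.2373  0.0535] rect [ 0.4069 -0.2371] [0.0505 0.0506] 1.2 ell [ 0.4065 -0.2373] [0.0507 0.0513]
tinr circ [ 0.6297 -0.1189  0.0768] rect [ 0.6299 -0.1181] [0.0749 0.0732] 45.8 ell [ 0.6297 -0.1183] [0.0732 0.0746]
tinsq circ [0.6244 0.1044 0.0882] rect [0.624  0.1045] [0.0643 0.0657] 84.5 ell [0.6239 0.1045] [0.0731 0.0746]
boxsq [0.549  0.0553] [0.0023 0.0082] 65.0
boxr [ 0.6099 -0.2808] [0.0078 0.1003] 89.0
knobr
[[165, 3, 194], [165, 3, 194], [165, 3, 194], [8, 22, 176], [13, 122, 159], [13, 122, 157], [13, 123, 156], [13, 123, 160], [0, 6, 166], [150, 3, 194], [165, 3, 194], [150, 3, 194]]
bar
[[150, 3, 194], [165, 3, 194], [7, 19, 174], [13, 120, 164], [13, 124, 165], [13, 124, 165], [13, 122, 163], [13, 123, 164], [13, 123, 166], [13, 122, 128], [8, 20, 142], [165, 3, 194], [165, 3, 194], [14, 49, 186]]
carton
[[17, 94, 187], [16, 95, 183], [17, 94, 187], [17, 88, 171], [16, 98, 166], [16, 98, 169], [16, 49, 172], [24, 13, 194], [16, 87, 155], [16, 98, 171], [16, 96, 172], [16, 100, 150], [16, 99, 159]]
packed
[[115, 47, 129], [7, 49, 67], [15, 97, 168], [15, 96, 167], [16, 95, 171], [20, 27, 189], [22, 21, 184], [16, 97, 171], [16, 97, 171], [15, 96, 170], [15, 102, 123], [16, 71, 90], [15, 61, 92], [15, 104, 98]]
```

```bash
cat > meas2.py <<'E'
from meas import *
print('-----')
o,d=ray(c,320,240); print('cam',o)
for n,w in [('boxsq',(195,292,150,228)),('boxr',(322,418,150,228))]:
    m=np.zeros_like(blue);u0,u1,v0,v1=w;m[v0:v1,u0:u1]=blue[v0:v1,u0:u1]
    m=cv2.morphologyEx(m,cv2.MORPH_OPEN,np.ones((2,2)))
    p=np.argwhere(m)[:,::-1].reshape(-1,1,2);W=world(p,.045);rc=cv2.minAreaRect(W);print(n,np.round(rc[0],4),np.round(rc[1],4),round(rc[2],1)); print(np.round(cv2.boxPoints(rc),3).tolist())
brown=cv2.inRange(hsv,(5,108,100),(15,255,255))
for n,w in [('knobr',(338,362,250,277)),('bar',(430,450,255,282))]:
    cn=win(brown,*w);W=world(cn,.038);rc=cv2.minAreaRect(W);print(n,np.round(rc[0],4),np.round(rc[1],4),round(rc[2],1))
for n,w in [('lab',(190,224,262,283)),('plab',(205,240,160,178))]:
    g=((hsv[...,1]<60)&(hsv[...,2]>165)).astype(np.uint8)
    cn=win(g,*w);W=world(cn,.085);rc=cv2.minAreaRect(W);print(n,np.round(rc[0],4),np.round(rc[1],4),round(rc[2],1))
s=pickle.load(open('scene0.pkl','rb')); im2=s['pixels'][:,:,::-1].copy()
for p in [(.4352,-.1262,.012),(.429,-.3596,.012),(.4192,.1287,.08),(.4065,-.2372,.08),(.6297,-.1186,.074),(.6241,.1044,.074)]:
    u,v=proj(s,p); cv2.circle(im2,(int(round(u)),int(round(v))),2,(0,0,255),-1); print(u,v)
cv2.imwrite('pics/chk.png',cv2.resize(im2[120:390,180:480],(800,600) if 0 else (660,594)))
a=cv2.resize(c['pixels'][250:290,188:238,::-1],(700,560),interpolation=cv2.INTER_CUBIC);cv2.imwrite('pics/tz3.png',a)
E
python3 meas2.py | sed -n '/-----/,$p'
```

```text
-----
cam [ 0.34900718 -0.05618911  1.59592466]Traceback (most recent call last):
  File "meas2.py", line 7, in <module>
    p=np.argwhere(m)[:,::-1].reshape(-1,1,2);W=world(p,.045);rc=cv2.minAreaRect(W);print(n,np.round(rc[0],4),np.round(rc[1],4),round(rc[2],1)); print(np.round(cv2.boxPoints(rc),3).tolist())
                                                                ~~~~~~~~~~~~~~~^^^
cv2.error: OpenCV(4.12.0) /io/opencv/modules/imgproc/src/convhull.cpp:143: error: (-215:Assertion failed) total >= 0 && (depth == CV_32F || depth == CV_32S) in function 'convexHull'
```

```bash
sed -i 's/^    m=cv2.morph.*$//' meas2.py; sed -i 's/^from meas import \*/from meas import *\nblue=cv2.inRange(hsv,(100,70,40),(135,255,255));print("wall",hsv[190,202:208].tolist(),int(blue[150:228,195:292].sum()\/\/255))/' meas2.py
python3 meas2.py | sed -n '/wall/,$p'
```

```text
wall [[111, 51, 130], [113, 87, 117], [5, 44, 69], [11, 62, 82], [15, 100, 107], [15, 108, 111]] 283
-----
cam [ 0.34900718 -0.05618911  1.59592466]
boxsq [0.6227 0.1601] [0.1643 0.2116] 1.1
[[0.5379999876022339, 0.2639999985694885], [0.5429999828338623, 0.05299999937415123], [0.7070000171661377, 0.0560000017285347], [0.703000009059906, 0.2680000066757202]]
boxr [ 0.6312 -0.1745] [0.1665 0.2109] 4.5
[[0.5400000214576721, -0.07599999755620956], [0.5569999814033508, -0.28600001335144043], [0.7229999899864197, -0.27300000190734863], [0.7059999704360962, -0.06300000101327896]]
knobr [ 0.4346 -0.1263] [0.0156 0.0182] 1.2
bar [ 0.4285 -0.3596] [0.0359 0.0115] 18.7
lab [0.4026 0.2361] [0.0588 0.0099] 88.0
plab [0.6673 0.21  ] [0.0078 0.0591] 1.1
285.02540781903696 263.5312042071445
214.0229970577423 352.7029750707985
336.8735008533699 164.9654266703831
238.1583833585234 279.1229223289684
371.95879003112043 284.54250121685976
414.91438793063713 206.5865111877271
```

View pics/chk.png

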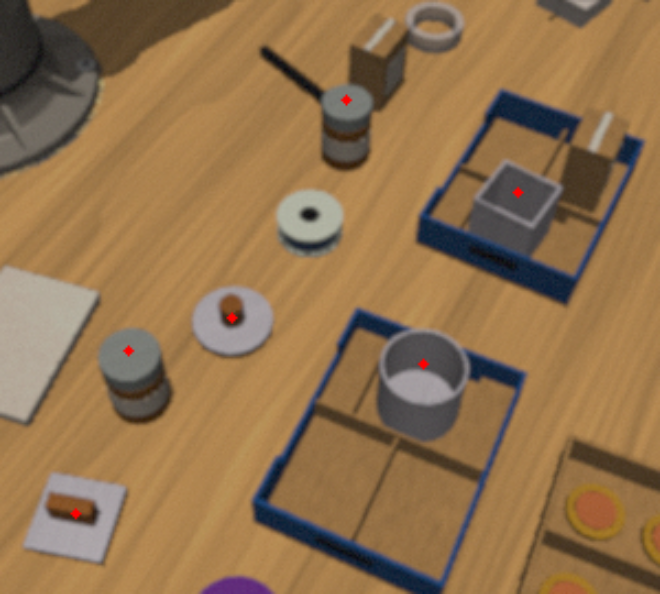

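View pics/tz3.png

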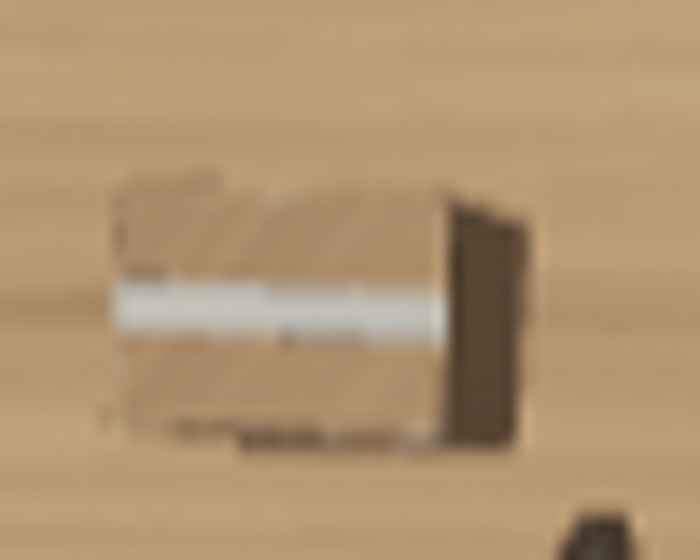

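```bash
python3 - <<'E'
from h import *
import pickle
s=pickle.load(open('scene0.pkl','rb'));t=pickle.load(open('top0.pkl','rb'))
b=onz(s,385,92,0);print('bottle base',b, 'top cam label/neck', onz(t,95,288,0.03),onz(t,48,288,.3))
for z in [.1,.2,.25,.3,.35]: print(z,proj(s,(b[0],b[1],z)),proj(t,(b[0],b[1],z)))
print(proj(s,(.304,.602,.205)),proj(t,(.304,.602,.205)))
w=pickle.load(open('wrist0.pkl','rb'));V=np.array(w['view']);print('wristcam',-V[:3,:3].T@V[:3,3])
E
```

```text
bottle base [0.35418141 0.55401944 0.        ] top cam label/neck [0.35566763 0.53978063 0.03      ] [0.35234685 0.53909855 0.3       ]
0.1 [389.0217733   61.21006731] [ 78.67932221 288.12778617]
0.2 [393.58370951  26.28474991] [ 61.27306971 287.60592015]
0.25 [396.10242764   7.00192212] [ 51.6050306  287.31605757]
0.3 [398.80246639 -13.66906186] [ 41.19497413 287.00394818]
0.35 [401.70413653 -35.88369749] [ 29.95406712 286.66692862]
[384.20079456  12.17977099] [ 38.49233351 308.83949732]
wristcam [0.22927033 0.6414942  0.38464333]
```

Measurements fit the given sizes, and the points projected into the scene view land on the objects. The bottle stands 70 mm from the TCP, so I go up first and then swing over.

jog_arm([
  [0, 0, 0.03, 0, 0, 0],
  [0, 0, 0.04, 0, 0, 0],
  [0, 0, 0.04, 0, 0, 0],
  [0, 0, 0.04, 0, 0, 0],
  [0, 0, 0.02, 0, 0, 0],
  [0.025, -0.035, 0, 0, 0, 0],
  [0.025, -0.035, 0, 0, 0, 0],
  [0.025, -0.035, 0, 0, 0, 0],
  [0.025, -0.035, 0, 0, 0, 0],
  [0.025, -0.035, 0, 0, 0, 0],
  [0.025, -0.035, 0, 0, 0, 0],
], hand=0.2)

```text
clock: 1.25
position: [0.4514, 0.3867, 0.3774]
orientation: [-3.134, -0.001, 2.685]
contact_force: [1.2, -0.0, 0.2]
grip_width: 0.802
```

jog_arm([
  [0.01, -0.04, 0, 0, 0, 0],
  [0.01, -0.04, 0, 0, 0, 0],
  [0.01, -0.04, -0.02, 0, 0, 0],
  [0, -0.04, -0.02, 0, 0, 0],
  [0, -0.04, -0.02, 0, 0, 0],
  [0, -0.04, -0.02, 0, 0, 0],
  [0, -0.04, -0.02, 0, 0, 0],
  [0, -0.04, -0.02, 0, 0, 0],
  [0, -0.04, -0.02, 0, 0, 0],
  [0, -0.04, -0.02, 0, 0, 0],
  [-0.01, -0.04, -0.02, 0, 0, 0],
  [-0.02, -0.04, -0.02, 0, 0, 0],
  [-0.016, -0.033, -0.027, 0, 0, 0],
  [0, 0, 0, 0, 0, 0],
])

```text
clock: 2.65
position: [0.4325, -0.1521, 0.1425]
orientation: [-3.137, 0.001, 2.676]
contact_force: [0.8, 0.9, 0.6]
grip_width: 0.799
```

```bash
cat > look.py <<'E'
from h import *
import sys
o=get_obs(); print(np.round(o['position'],4),np.round(o['orientation'],4),'jaw',round(np.degrees(o['orientation'][2])-90,1),np.round(o['joints'],2),'F',np.round(o['contact_force'],1),'g',round(o['grip_width'],3),o['clock'])
for a in sys.argv[1:]:
    n,f=a.split(':'); c=capture(n); save(c,f); import pickle; pickle.dump(c,open(f+'.pkl','wb'))
E
python3 look.py wrist:w1
```

```text
[ 0.4325 -0.1521  0.1425] [-3.1365e+00  7.0000e-04  2.6765e+00] jaw 63.3 [-0.34  0.16  0.6   2.17 -0.11  0.85  1.43] F [0.8 0.9 0.6] g 0.799 2.65
```

View pics/w1.png

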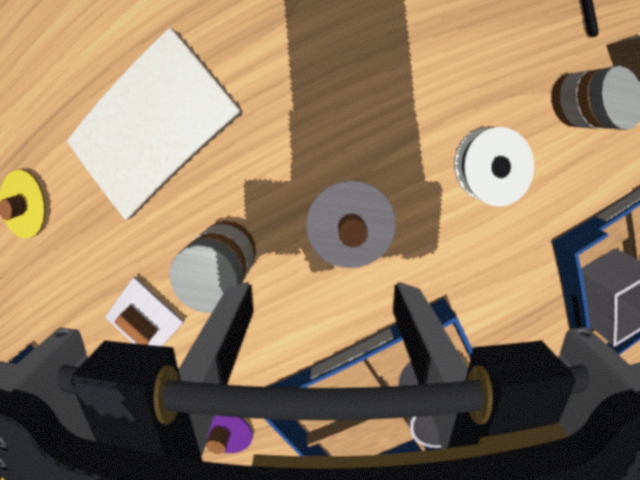

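Lid and knob are clear in the wrist view at (352,230). I turn the jaws by about -90° for joint-7 margin and centre over the lid.

jog_arm([
  [0.0025, 0.013, 0, 0, 0, -8.2],
  [0, 0.013, 0, 0, 0, -8.2],
  [0, 0, 0, 0, 0, -8.2],
  [0, 0, 0, 0, 0, -8.2],
  [0, 0, 0, 0, 0, -8.2],
  [0, 0, 0, 0, 0, -8.2],
  [0, 0, 0, 0, 0, -8.2],
  [0, 0, 0, 0, 0, -8.2],
  [0, 0, 0, 0, 0, -8.2],
  [0, 0, -0.01, 0, 0, -8.2],
  [0, 0, -0.02, 0, 0, 0],
  [0, 0, -0.02, 0, 0, 0],
  [0, 0, 0, 0, 0, 0],
], hand=0.45)

```text
clock: 4.0
position: [0.449, -0.1096, 0.1002]
orientation: [3.134, -0.003, 1.204]
contact_force: [-0.6, 0.1, 0.1]
grip_width: 0.551
```

```bash
python3 look.py wrist:w2
```

```text
[ 0.449  -0.1096  0.1002] [ 3.1339e+00 -2.6000e-03  1.2040e+00] jaw -21.0 [-0.54  0.27  0.75  2.21 -0.27  0.75  0.02] F [-0.6  0.1  0.1] g 0.551 4.0
```

View pics/w2.png

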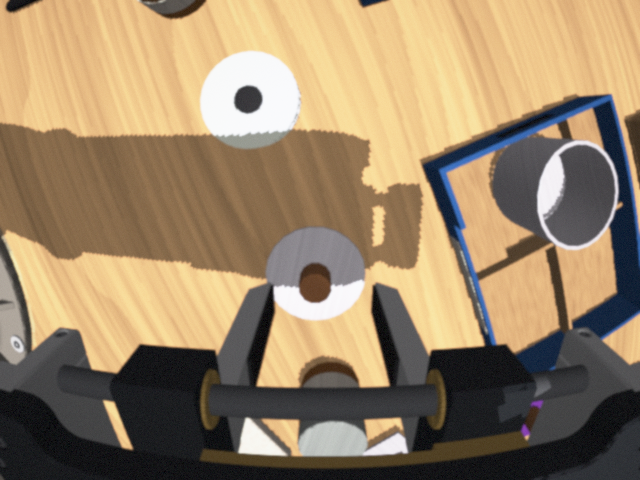

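```bash
cat >> h.py <<'E'
def wray(c,u,v):
    K=np.array(c['camera_matrix']);V=np.array(c['view'])
    a=np.array([(u-K[0,2])/K[0,0],(v-K[1,2])/K[1,1]]); th=np.hypot(*a)
    s=np.sin(th)/th if th>1e-9 else 1.0
    d=np.array([a[0]*s,-a[1]*s,-np.cos(th)]); R=V[:3,:3]; return -R.T@V[:3,3],R.T@d
def wonz(c,u,v,z):
    o,d=wray(c,u,v); return o+d*(z-o[2])/d[2]
E
python3 - <<'E'
from h import *
import pickle
c=pickle.load(open('w2.pkl','rb'));hsv=cv2.cvtColor(c['pixels'],cv2.COLOR_RGB2HSV)
g=((hsv[...,1]<45)&(hsv[...,2]>90)).astype(np.uint8)
w=np.zeros_like(g);w[225:322,262:370]=g[225:322,262:370]
cn=max(cv2.findContours(w,0,1)[0],key=cv2.contourArea)
W=np.array([wonz(c,u,v,.012)[:2] for u,v in cn[:,0].astype(float)],np.float32)
print(cv2.minEnclosingCircle(W),cv2.fitEllipse(W))
print('tin',[wonz(c,u,v,.074) for u,v in [(577,194)]])
E
```

```text
((0.4333944022655487, -0.1267716884613037), 0.04200863465666771) ((0.43611204624176025, -0.12641388177871704), (0.0770513266324997, 0.0778081938624382), 102.95594787597656)
tin [array([ 0.62810121, -0.11626893,  0.074     ])]
```

Wrist view gives (0.436,-0.126), matching the top view.

jog_arm([
  [-0.0135, -0.0165, 0, 0, 0, 0],
  [0, 0, 0, 0, 0, 0],
  [0, 0, -0.015, 0, 0, 0],
  [0, 0, -0.015, 0, 0, 0],
  [0, 0, -0.015, 0, 0, 0],
  [0, 0, 0, 0, 0, 0],
])

```text
clock: 4.65
position: [0.4424, -0.1236, 0.062]
orientation: [3.125, -0.009, 1.209]
contact_force: [-0.5, -0.1, 0.4]
grip_width: 0.546
```

```bash
cat > go.py <<'E'
from h import *
import sys
from scipy.spatial.transform import Rotation as Rn
def delta(x,y,z,jaw):
    o=get_obs();p=o['position'];R=Rn.from_euler('xyz',o['orientation'])
    best=None
    for k in (0,180):
        T=Rn.from_euler('xyz',[np.pi,0,np.radians(jaw+90+k)]); rv=np.degrees((T*R.inv()).as_rotvec())
        if best is None or np.linalg.norm(rv)<np.linalg.norm(best): best=rv
    return np.array([x,y,z])-p,best,o
if __name__=='__main__':
    a=[float(t) for t in sys.argv[1:5]]
    d,r,o=delta(*a); print('pos',np.round(o['position'],4),'d',np.round(d,4),'rot',np.round(r,2),'j',np.round(o['joints'],2),'F',np.round(o['contact_force'],1),'g',round(o['grip_width'],3))
E
python3 go.py .4355 -.1263 .016 -21
```

```text
pos [ 0.4424 -0.1236  0.062 ] d [-0.0069 -0.0027 -0.046 ] rot [-0.15  1.08 -0.29] j [-0.45  0.33  0.69  2.25 -0.36  0.65  0.14] F [-0.5 -0.1  0.4] g 0.546
```

jog_arm([
  [-0.007, -0.003, 0, -0.15, 1.1, -0.3],
  [0, 0, 0, 0, 0, 0],
  [-0.001, 0, -0.005, 0, 0, 0],
  [0, 0, 0, 0, 0, 0],
])

```text
clock: 5.05
position: [0.4361, -0.1262, 0.06]
orientation: [3.14, -0.001, 1.205]
contact_force: [0.5, 0.0, 0.4]
grip_width: 0.551
```

```bash
python3 go.py .4355 -.1263 .016 -21
```

```text
pos [ 0.4361 -0.1262  0.06  ] d [-0.0006 -0.0001 -0.044 ] rot [-0.02  0.1  -0.03] j [-0.45  0.34  0.7   2.25 -0.36  0.66  0.14] F [0.5 0.  0.4] g 0.551
```

jog_arm([
  [0, 0, -0.012, 0, 0, 0],
  [0, 0, -0.012, 0, 0, 0],
  [0, 0, -0.012, 0, 0, 0],
  [0, 0, 0, 0, 0, 0],
  [0, 0, 0, 0, 0, 0],
])

```text
clock: 5.55
position: [0.4355, -0.1261, 0.0201]
orientation: [3.141, -0.001, 1.205]
contact_force: [-0.8, -0.3, 0.2]
grip_width: 0.55
```

```bash
python3 go.py .4355 -.1263 .016 -21
```

```text
pos [ 0.4355 -0.1261  0.0201] d [-0.     -0.0002 -0.0041] rot [-0.03  0.04 -0.02] j [-0.38  0.42  0.62  2.27 -0.45  0.57  0.22] F [-0.8 -0.3  0.2] g 0.55
```

jog_arm([
  [0, 0, -0.003, 0, 0, 0],
  [0, 0, 0, 0, 0, 0],
])

```text
clock: 5.75
position: [0.4355, -0.1264, 0.0169]
orientation: [3.141, -0.0, 1.204]
contact_force: [0.4, -0.4, -0.2]
grip_width: 0.55
```

jog_arm([
  [0, 0, 0, 0, 0, 0],
  [0, 0, 0, 0, 0, 0],
  [0, 0, 0, 0, 0, 0],
  [0, 0, 0, 0, 0, 0],
  [0, 0, 0, 0, 0, 0],
  [0, 0, 0, 0, 0, 0],
], hand=1, force=20)

```text
clock: 6.35
position: [0.4362, -0.1262, 0.0177]
orientation: [3.14, -0.001, 1.205]
contact_force: [0.6, 0.6, -0.3]
grip_width: 0.248
```

```bash
python3 go.py .4355 -.1263 .016 -21
```

```text
pos [ 0.4362 -0.1262  0.0177] d [-0.0007 -0.0001 -0.0017] rot [-0.03  0.12 -0.02] j [-0.37  0.42  0.61  2.27 -0.45  0.57  0.22] F [ 0.6  0.6 -0.3] g 0.248
```

jog_arm([
  [0, 0, 0.02, 0, 0, 0],
  [0, 0, 0.03, 0, 0, 0],
  [0, 0, 0.03, 0, 0, 0],
  [0, 0, 0.03, 0, 0, 0],
  [0.02, 0, 0.01, 0, 0, 0],
  [0.03, 0.002, 0, 0, 0, 0],
  [0.03, 0.002, 0, 0, 0, 0],
  [0.03, 0.002, 0, 0, 0, 0],
  [0.03, 0.002, 0, 0, 0, 0],
  [0.03, 0, 0, 0, 0, 0],
  [0.015, 0, 0, 0, 0, 0],
  [0, 0, 0, 0, 0, 0],
  [0, 0, 0, 0, 0, 0],
])

```text
clock: 7.65
position: [0.6251, -0.1165, 0.1411]
orientation: [-3.139, -0.003, 1.205]
contact_force: [-1.1, 0.1, -0.4]
grip_width: 0.25
```

```bash
python3 go.py .6297 -.1186 .115 -21; python3 look.py wrist:w3
```

```text
pos [ 0.6251 -0.1165  0.1411] d [ 0.0046 -0.0021 -0.0261] rot [-0.23 -0.06 -0.05] j [-0.43  0.51  0.71  1.79 -0.4   0.99  0.07] F [-1.1  0.1 -0.4] g 0.25
[ 0.6251 -0.1165  0.1411] [-3.1392 -0.0033  1.2052] jaw -20.9 [-0.43  0.51  0.71  1.79 -0.4   0.99  0.07] F [-1.1  0.1 -0.4] g 0.25 7.65
```

View pics/w3.png

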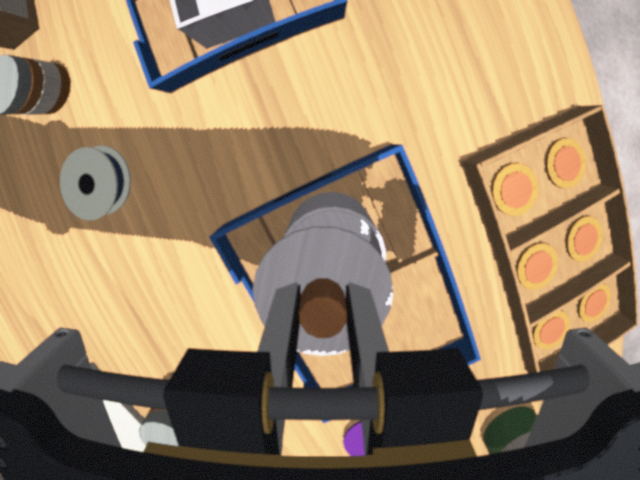

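jog_arm([
  [0.0045, -0.002, 0, -0.2, 0, 0],
  [0, 0, 0, 0, 0, 0],
  [0, 0, -0.015, 0, 0, 0],
  [0, 0, -0.01, 0, 0, 0],
  [0, 0, 0, 0, 0, 0],
  [0, 0, 0, 0, 0, 0],
])

```text
clock: 8.3
position: [0.6272, -0.1185, 0.1141]
orientation: [-3.14, -0.001, 1.204]
contact_force: [1.1, -0.3, 0.1]
grip_width: 0.252
```

```bash
python3 go.py .6297 -.1185 .083 -21;  python3 look.py scene:s3
```

```text
pos [ 0.6272 -0.1185  0.1141] d [ 0.0025 -0.     -0.0311] rot [-0.1  -0.09  0.  ] j [-0.41  0.55  0.69  1.8  -0.42  0.95  0.09] F [ 1.1 -0.3  0.1] g 0.252
[ 0.6272 -0.1185  0.1141] [-3.1396e+00 -1.1000e-03  1.2042e+00] jaw -21.0 [-0.41  0.55  0.69  1.8  -0.42  0.95  0.09] F [ 1.1 -0.3  0.1] g 0.252 8.3
```

View pics/s3.png

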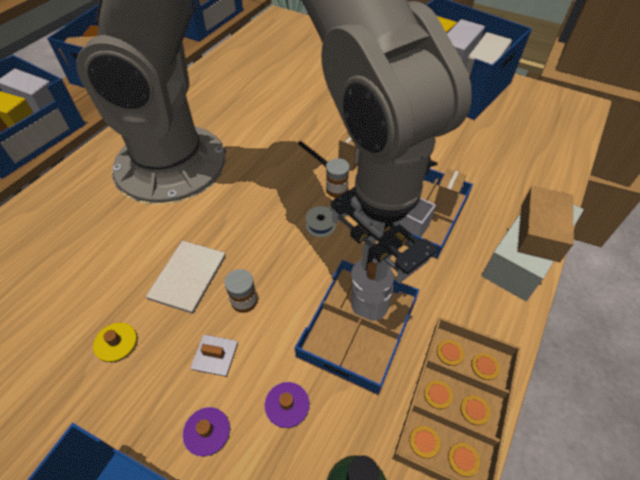

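The lid hangs level just over the round tin at (372,268).

jog_arm([
  [0.0025, 0, -0.01, 0, 0, 0],
  [0.001, 0, -0.01, 0, 0, 0],
  [0, 0, -0.006, 0, 0, 0],
  [0, 0, 0, 0, 0, 0],
])

```text
clock: 8.75
position: [0.6311, -0.1183, 0.0858]
orientation: [-3.14, -0.001, 1.205]
contact_force: [0.2, 0.3, -0.5]
grip_width: 0.251
```

```bash
python3 go.py .6297 -.1185 .083 -21
```

```text
pos [ 0.6311 -0.1183  0.0858] d [-0.0014 -0.0002 -0.0028] rot [-0.1  -0.07 -0.02] j [-0.39  0.59  0.66  1.81 -0.45  0.9   0.11] F [ 0.2  0.3 -0.5] g 0.251
```

No contact yet, and the plug is already inside the mouth. I lower the last few mm.

jog_arm([
  [-0.0015, 0, -0.002, 0, 0, 0],
  [0, 0, -0.002, 0, 0, 0],
  [0, 0, -0.001, 0, 0, 0],
  [0, 0, 0, 0, 0, 0],
])

```text
clock: 9.15
position: [0.6297, -0.1186, 0.083]
orientation: [-3.14, -0.003, 1.204]
contact_force: [0.3, 0.6, -0.6]
grip_width: 0.252
```

```bash
python3 go.py .6297 -.1185 .083 -21
```

```text
pos [ 0.6297 -0.1186  0.083 ] d [-0.      0.0001  0.    ] rot [-0.18 -0.    0.02] j [-0.39  0.59  0.66  1.82 -0.45  0.89  0.11] F [ 0.3  0.6 -0.6] g 0.252
```

jog_arm([
  [0, 0, -0.002, 0, 0, 0],
  [0, 0, -0.002, 0, 0, 0],
  [0, 0, 0, 0, 0, 0],
])

```text
clock: 9.45
position: [0.6301, -0.1186, 0.0817]
orientation: [-3.141, -0.005, 1.204]
contact_force: [-0.7, -0.5, -1.3]
grip_width: 0.25
```

```bash
python3 go.py .6297 -.1185 .083 -21
```

```text
pos [ 0.6301 -0.1186  0.0817] d [-0.0004  0.0001  0.0013] rot [-0.28  0.1   0.03] j [-0.39  0.59  0.66  1.82 -0.46  0.89  0.12] F [-0.7 -0.5 -1.3] g 0.25
```

jog_arm([
  [0, 0, -0.002, 0, 0, 0],
  [0, 0, -0.001, 0, 0, 0],
  [0, 0, 0, 0, 0, 0],
])

```text
clock: 9.75
position: [0.6304, -0.1187, 0.0808]
orientation: [3.141, -0.007, 1.204]
contact_force: [0.8, 0.6, -1.5]
grip_width: 0.248
```

jog_arm([
  [0, 0, 0, 0, 0, 0],
  [0, 0, 0, 0, 0, 0],
  [0, 0, 0, 0, 0, 0],
  [0, 0, 0, 0, 0, 0],
  [0, 0, 0.03, 0, 0, 0],
  [0, 0, 0.04, 0, 0, 0],
  [0, 0, 0.02, 0, 0, 0],
  [0, 0, 0, 0, 0, 0],
], hand=0.4)

```text
clock: 10.55
position: [0.6291, -0.1189, 0.1718]
orientation: [-3.14, -0.005, 1.203]
contact_force: [0.4, -0.4, -0.6]
grip_width: 0.601
```

```bash
python3 look.py wrist:w4 scene:s4
```

```text
[ 0.6291 -0.1189  0.1718] [-3.1399 -0.0049  1.2032] jaw -21.1 [-0.44  0.49  0.73  1.75 -0.37  1.05  0.05] F [ 0.4 -0.4 -0.6] g 0.601 10.55
```

View pics/w4.png

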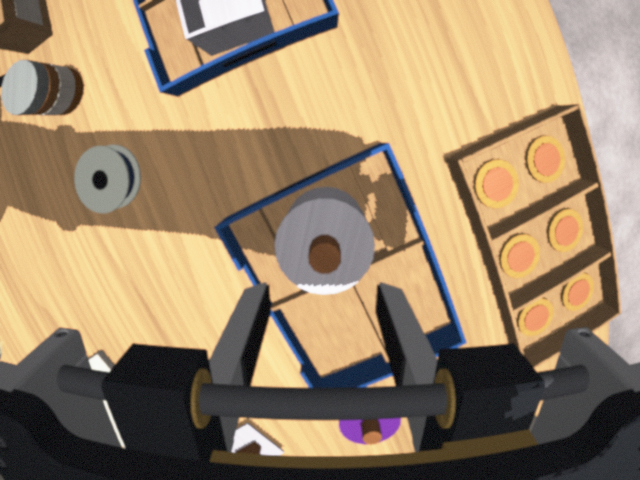

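View pics/s4.png

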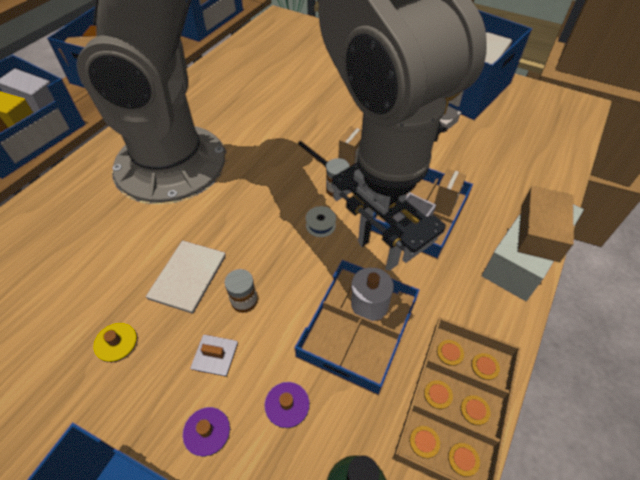

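The round lid appears seated on its tin, with the knob at (373,281) in scene. I'll measure that later. Next is the square lid.

```bash
python3 - <<'E'
import cv2
a=cv2.imread('pics/s4.png')[250:330,330:420];cv2.imwrite('pics/s4z.png',cv2.resize(a,None,fx=6,fy=6,interpolation=cv2.INTER_CUBIC))
E
python3 go.py .4286 -.3597 .1 -71.3
```

```text
pos [ 0.6281 -0.1184  0.1693] d [-0.1995 -0.2413 -0.0693] rot [ -0.35  -0.   -50.25] j [-0.44  0.49  0.73  1.75 -0.37  1.04  0.05] F [-0.6  0.3 -0.5] g 0.6
```

View pics/s4z.png

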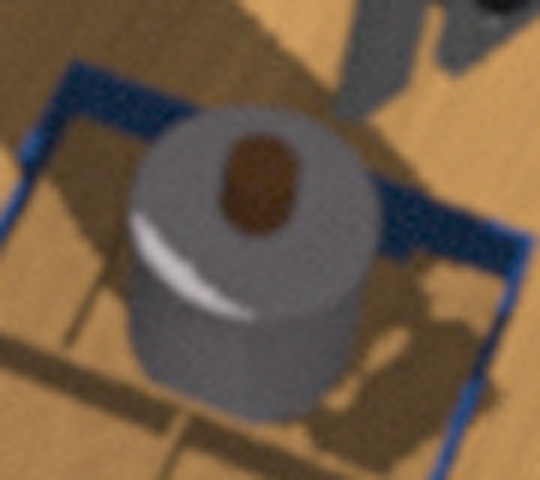

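jog_arm([
  [-0.025, -0.03, 0, 0, 0, -6],
  [-0.025, -0.03, 0, 0, 0, -7],
  [-0.025, -0.03, 0, 0, 0, -7],
  [-0.025, -0.03, 0, 0, 0, -7],
  [-0.025, -0.03, 0, 0, 0, -7],
  [-0.025, -0.03, -0.01, 0, 0, -7],
  [-0.025, -0.03, -0.01, 0, 0, -5],
  [-0.015, -0.02, -0.01, 0, 0, 0],
  [0, 0, -0.01, 0, 0, 0],
  [0, 0, 0, 0, 0, 0],
  [0, 0, 0, 0, 0, 0],
])

```text
clock: 11.75
position: [0.4242, -0.3502, 0.115]
orientation: [-3.127, 0.008, 0.37]
contact_force: [-0.2, -0.4, -0.8]
grip_width: 0.605
```

```bash
python3 go.py .4286 -.3597 .1 -71.3;  python3 look.py wrist:w5
```

```text
pos [ 0.4242 -0.3502  0.115 ] d [ 0.0044 -0.0095 -0.015 ] rot [-0.61 -0.69 -2.5 ] j [-0.14  0.49  0.94  2.   -0.5   0.92 -0.14] F [-0.2 -0.4 -0.8] g 0.605
[ 0.4242 -0.3502  0.115 ] [-3.1275  0.0077  0.3701] jaw -68.8 [-0.14  0.49  0.94  2.   -0.5   0.92 -0.14] F [-0.2 -0.4 -0.8] g 0.605 11.75
```

View pics/w5.png

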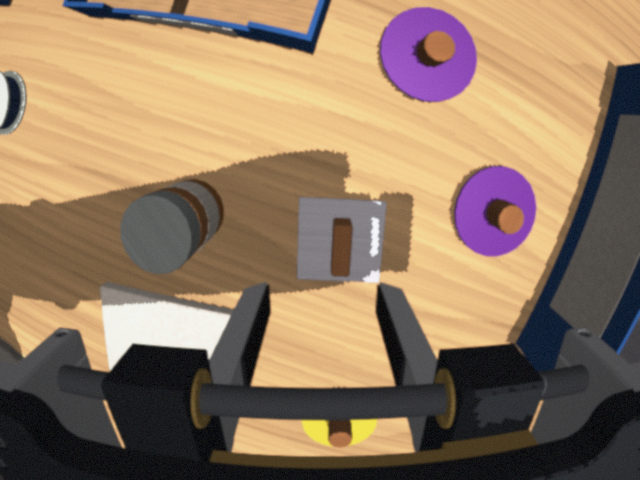

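Round lid is flush and level on its tin. The square lid is visible at (341,240), with its bar aligned to the tool.

jog_arm([
  [0.0045, -0.0095, 0, -0.6, -0.7, -2.5],
  [0, 0, 0, 0, 0, 0],
  [0, 0, -0.015, 0, 0, 0],
  [0, 0, -0.015, 0, 0, 0],
  [0, 0, -0.015, 0, 0, 0],
  [0, 0, -0.01, 0, 0, 0],
  [0, 0, 0, 0, 0, 0],
  [0, 0, 0, 0, 0, 0],
])

```text
clock: 12.6
position: [0.4315, -0.3576, 0.055]
orientation: [3.141, -0.001, 0.328]
contact_force: [-0.5, -0.2, 0.4]
grip_width: 0.598
```

```bash
python3 go.py .4286 -.3597 .016 -71.3
```

```text
pos [ 0.4315 -0.3576  0.055 ] d [-0.0029 -0.0021 -0.039 ] rot [-0.01  0.06 -0.1 ] j [-0.07  0.58  0.85  2.03 -0.61  0.81 -0.09] F [-0.5 -0.2  0.4] g 0.598
```

jog_arm([
  [-0.003, -0.002, 0, 0, 0, 0],
  [0, 0, -0.012, 0, 0, 0],
  [0, 0, -0.012, 0, 0, 0],
  [0, 0, -0.008, 0, 0, 0],
  [0, 0, 0, 0, 0, 0],
  [0, 0, 0, 0, 0, 0],
])

```text
clock: 13.2
position: [0.4284, -0.3602, 0.0207]
orientation: [3.141, -0.002, 0.328]
contact_force: [0.4, 2.0, -0.3]
grip_width: 0.601
```

```bash
python3 go.py .4286 -.3597 .017 -71.3
```

```text
pos [ 0.4284 -0.3602  0.0207] d [ 0.0002  0.0005 -0.0037] rot [ 0.02  0.12 -0.09] j [-0.02  0.63  0.79  2.04 -0.67  0.75 -0.05] F [ 0.4  2.  -0.3] g 0.601
```

jog_arm([
  [0, 0, -0.0035, 0, 0, 0],
  [0, 0, 0, 0, 0, 0],
  [0, 0, 0, 0, 0, 0],
])

```text
clock: 13.5
position: [0.4287, -0.3604, 0.0173]
orientation: [3.14, -0.002, 0.328]
contact_force: [-1.1, 0.3, 1.4]
grip_width: 0.598
```

jog_arm([
  [0, 0, 0, 0, 0, 0],
  [0, 0, 0, 0, 0, 0],
  [0, 0, 0, 0, 0, 0],
  [0, 0, 0, 0, 0, 0],
  [0, 0, 0, 0, 0, 0],
  [0, 0, 0, 0, 0, 0],
  [0, 0, 0, 0, 0, 0],
], hand=1, force=20)

```text
clock: 14.2
position: [0.4291, -0.3605, 0.0179]
orientation: [3.139, -0.003, 0.328]
contact_force: [-0.5, 0.6, -0.1]
grip_width: 0.147
```

```bash
python3 go.py .4286 -.3597 .017 -71.3
```

```text
pos [ 0.4291 -0.3605  0.0179] d [-0.0005  0.0008 -0.0009] rot [ 0.06  0.2  -0.11] j [-0.01  0.63  0.79  2.04 -0.67  0.74 -0.04] F [-0.5  0.6 -0.1] g 0.147
```

jog_arm([
  [0, 0, 0.03, 0, 0, 0],
  [0, 0, 0.04, 0, 0, 0],
  [0, 0, 0.04, 0, 0, 0],
  [0, 0.01, 0.04, 0, 0, 0],
  [0.014, 0.034, 0.01, 0, 0, 0],
  [0.014, 0.034, 0, 0, 0, 0],
  [0.014, 0.034, 0, 0, 0, 0],
  [0.014, 0.034, 0, 0, 0, -3],
  [0.014, 0.034, 0, 0, 0, -3],
  [0.014, 0.034, 0, 0, 0, -3],
  [0.014, 0.034, 0, 0, 0, -3],
  [0.014, 0.034, 0, 0, 0, -3],
  [0.014, 0.034, 0, 0, 0, -3],
  [0.014, 0.034, 0, 0, 0, -3],
  [0.014, 0.034, 0, 0, 0, -3],
  [0.014, 0.034, 0, 0, 0, 0],
  [0.01, 0.03, 0, 0, 0, 0],
  [0, 0.01, 0, 0, 0, 0],
  [0, 0, 0, 0, 0, 0],
  [0, 0, 0, 0, 0, 0],
])

```text
clock: 16.2
position: [0.6068, 0.1178, 0.183]
orientation: [-3.141, -0.003, -0.112]
contact_force: [0.2, -0.0, -1.0]
grip_width: 0.148
```

```bash
python3 go.py .6241 .1044 .12 -95.5
```

```text
pos [0.6068 0.1178 0.183 ] d [ 0.0173 -0.0134 -0.063 ] rot [-0.01  0.18  0.9 ] j [-1.08  0.61  1.14  1.81 -0.62  1.13 -1.41] F [ 0.2 -0.  -1. ] g 0.148
```

jog_arm([
  [0.0173, -0.0134, 0, 0, 0.2, 0.9],
  [0, 0, 0, 0, 0, 0],
  [0, 0, -0.02, 0, 0, 0],
  [0, 0, -0.02, 0, 0, 0],
  [0, 0, -0.01, 0, 0, 0],
  [0, 0, 0, 0, 0, 0],
])

```text
clock: 16.8
position: [0.6227, 0.0962, 0.1333]
orientation: [-3.14, -0.001, -0.106]
contact_force: [0.1, -0.1, 0.1]
grip_width: 0.145
```

```bash
python3 go.py .6241 .1044 .084 -95.5; python3 look.py wrist:w6
```

```text
pos [0.6227 0.0962 0.1333] d [ 0.0014  0.0082 -0.0493] rot [-0.1   0.05  0.56] j [-0.98  0.67  1.07  1.82 -0.67  1.07 -1.33] F [ 0.1 -0.1  0.1] g 0.145
[0.6227 0.0962 0.1333] [-3.1397e+00 -6.0000e-04 -1.0570e-01] jaw -96.1 [-0.98  0.67  1.07  1.82 -0.67  1.07 -1.33] F [ 0.1 -0.1  0.1] g 0.145 16.8
```

View pics/w6.png

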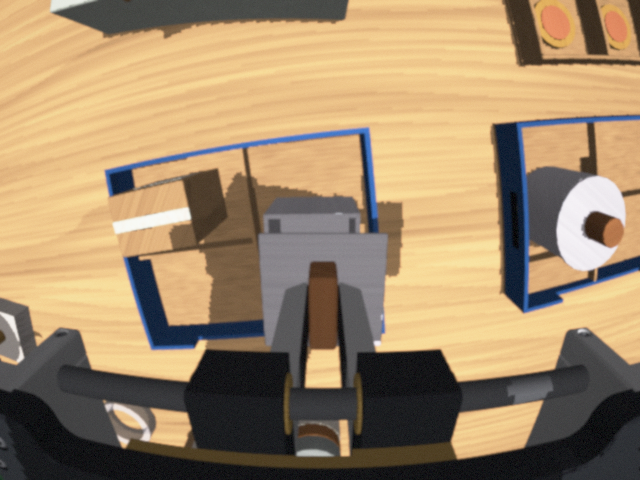

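jog_arm([
  [0.0015, 0.008, 0, 0, 0, 0.5],
  [0, 0, 0, 0, 0, 0],
  [0, 0, -0.015, 0, 0, 0],
  [0, 0, -0.01, 0, 0, 0],
  [0, 0, 0, 0, 0, 0],
])

```text
clock: 17.35
position: [0.6255, 0.1055, 0.1095]
orientation: [-3.138, -0.004, -0.095]
contact_force: [1.0, -0.8, -0.8]
grip_width: 0.149
```

```bash
python3 go.py .6241 .1044 .084 -95.5
```

```text
pos [0.6255 0.1055 0.1095] d [-0.0014 -0.0011 -0.0255] rot [-0.18  0.24 -0.03] j [-0.97  0.7   1.03  1.83 -0.7   1.03 -1.32] F [ 1.  -0.8 -0.8] g 0.149
```

jog_arm([
  [-0.0015, -0.001, 0, -0.2, 0.2, 0],
  [0, 0, -0.006, 0, 0, 0],
  [0, 0, -0.006, 0, 0, 0],
  [0, 0, 0, 0, 0, 0],
])

```text
clock: 17.75
position: [0.6238, 0.1041, 0.0963]
orientation: [3.14, -0.0, -0.096]
contact_force: [-0.2, 0.4, -1.7]
grip_width: 0.143
```

```bash
python3 go.py .6241 .1044 .084 -95.5
```

```text
pos [0.6238 0.1041 0.0963] d [ 0.0003  0.0003 -0.0123] rot [ 0.06  0.   -0.01] j [-0.96  0.71  1.02  1.84 -0.72  1.01 -1.31] F [-0.2  0.4 -1.7] g 0.143
```

jog_arm([
  [0.0003, 0.0003, -0.005, 0, 0, 0],
  [0, 0, -0.005, 0, 0, 0],
  [0, 0, -0.002, 0, 0, 0],
  [0, 0, 0, 0, 0, 0],
])

```text
clock: 18.15
position: [0.6245, 0.1043, 0.0837]
orientation: [3.141, -0.001, -0.096]
contact_force: [-2.4, -0.2, 8.1]
grip_width: 0.145
```

```bash
python3 go.py .6241 .1044 .084 -95.5
```

```text
pos [0.6245 0.1043 0.0837] d [-0.0004  0.0001  0.0003] rot [ 0.04  0.04 -0.  ] j [-0.95  0.73  1.    1.85 -0.73  0.99 -1.3 ] F [-2.4 -0.2  8.1] g 0.145
```

Contact (8 N) came at exactly the expected home height. Releasing.

jog_arm([
  [0, 0, 0, 0, 0, 0],
  [0, 0, 0, 0, 0, 0],
  [0, 0, 0, 0, 0, 0],
  [0, 0, 0, 0, 0, 0],
  [0, 0, 0.03, 0, 0, 0],
  [0, 0, 0.04, 0, 0, 0],
  [0, 0, 0.03, 0, 0, 0],
  [0, 0, 0, 0, 0, 0],
], hand=0.4)

```text
clock: 18.95
position: [0.6236, 0.1036, 0.1862]
orientation: [3.139, 0.001, -0.097]
contact_force: [0.5, 0.1, 0.2]
grip_width: 0.601
```

```bash
python3 look.py wrist:w7 scene:s7; python3 go.py .4192 .1287 .15 -95
python3 - <<'E'
from h import *
import cv2,pickle
a=cv2.imread('pics/s7.png')[160:330,330:480];cv2.imwrite('pics/s7z.png',cv2.resize(a,(525,595),interpolation=cv2.INTER_CUBIC))
s=pickle.load(open('s7.pkl','rb'))
print(proj(s,(.6297,-.1186,.104)),proj(s,(.6297,-.1186,.078)),proj(s,(.6241,.1044,.104)))
E
```

```text
[0.6236 0.1036 0.1862] [ 3.1392e+00  1.0000e-03 -9.6800e-02] jaw -95.5 [-1.03  0.63  1.12  1.77 -0.61  1.15 -1.38] F [0.5 0.1 0.2] g 0.601 18.95
pos [0.6222 0.104  0.1831] d [-0.203   0.0247 -0.0331] rot [ 0.16 -0.26  0.52] j [-1.03  0.63  1.12  1.77 -0.62  1.15 -1.38] F [ 0.3 -0.9 -0.7] g 0.603
[373.43709722 275.91888421] [372.15105518 283.42093389] [417.29436816 197.08185494]
```

View pics/s7z.png

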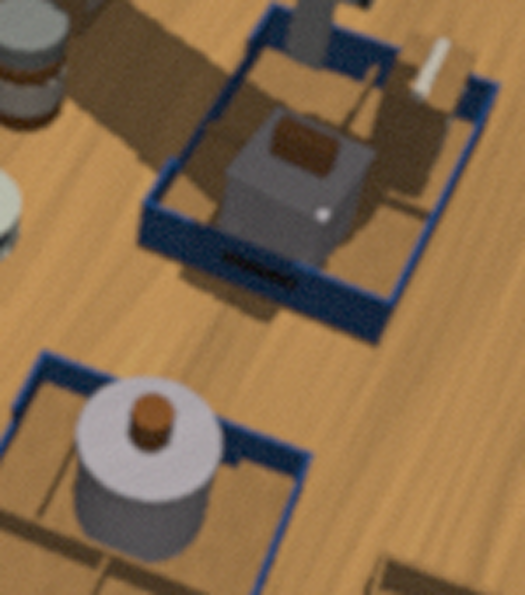

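View pics/w7.png

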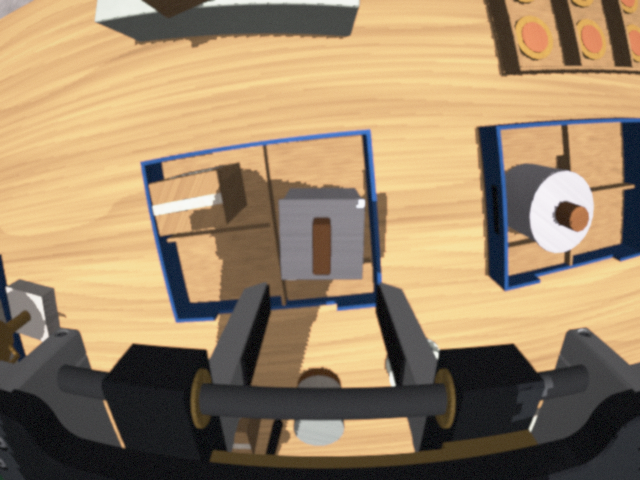

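Both lids are home and level. Round knob and plate are at scene (373,277) and (373,286), and the square lid sits flush on its tin. Next is the left jar.

jog_arm([
  [-0.025, 0.003, 0, 0, 0, 0],
  [-0.03, 0.003, 0, 0, 0, 0],
  [-0.03, 0.003, 0, 0, 0, 0],
  [-0.03, 0.003, 0, 0, 0, 0],
  [-0.03, 0.003, -0.01, 0, 0, 0],
  [-0.03, 0.003, -0.01, 0, 0, 0],
  [-0.02, 0.004, -0.01, 0, 0, 0],
  [0, 0, 0, 0, 0, 0],
  [0, 0, 0, 0, 0, 0],
], hand=0.12)

```text
clock: 19.95
position: [0.4145, 0.1253, 0.1428]
orientation: [3.13, 0.014, -0.094]
contact_force: [0.2, -0.3, -0.2]
grip_width: 0.881
```

```bash
python3 go.py .4192 .1287 .12 -95; python3 look.py wrist:w8
```

```text
pos [0.4145 0.1253 0.1428] d [ 0.0047  0.0034 -0.0228] rot [ 0.57 -0.87  0.38] j [-1.56  0.33  1.35  2.22 -0.41  0.9  -1.62] F [ 0.2 -0.3 -0.2] g 0.881
[0.4145 0.1253 0.1428] [ 3.1303  0.0142 -0.0939] jaw -95.4 [-1.56  0.33  1.35  2.22 -0.41  0.9  -1.62] F [ 0.2 -0.3 -0.2] g 0.881 19.95
```

View pics/w8.png

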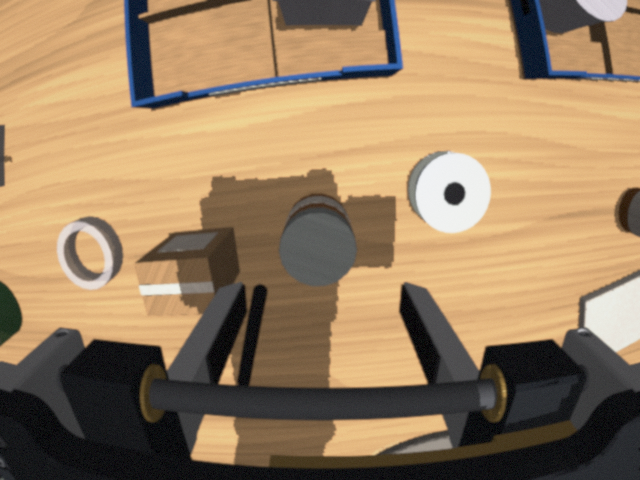

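Joint 3 is close to its limit (1.35 of 1.37). I test whether turning the wrist back and descending relieves it.

jog_arm([
  [0.005, 0.003, -0.01, 0.5, -0.8, 6],
  [0, 0, 0, 0, 0, 6],
])

```text
clock: 20.2
position: [0.4218, 0.1277, 0.1328]
orientation: [3.137, -0.002, 0.119]
contact_force: [-0.5, -0.6, -0.5]
grip_width: 0.878
```

```bash
python3 go.py .4192 .1287 .12 -80
```

```text
pos [0.4218 0.1277 0.1328] d [-0.0026  0.001  -0.0128] rot [0.26 0.13 3.2 ] j [-1.49  0.3   1.25  2.23 -0.38  0.85 -1.46] F [-0.5 -0.6 -0.5] g 0.878
```

Helps (j3 is now 1.25). Continue turning to about -60.

jog_arm([
  [-0.002, 0.001, 0, 0.2, 0, 6],
  [0, 0, 0, 0, 0, 6],
  [0, 0, 0, 0, 0, 6],
  [0, 0, 0, 0, 0, 0],
  [0, 0, 0, 0, 0, 0],
])

```text
clock: 20.7
position: [0.4249, 0.1264, 0.1337]
orientation: [3.136, -0.005, 0.44]
contact_force: [-0.2, 0.9, 0.4]
grip_width: 0.881
```

```bash
python3 go.py .4192 .1287 .12 -60; python3 look.py wrist:w9
```

```text
pos [0.4249 0.1264 0.1337] d [-0.0057  0.0023 -0.0137] rot [0.18 0.4  4.8 ] j [-1.43  0.25  1.15  2.22 -0.3   0.83 -1.21] F [-0.2  0.9  0.4] g 0.881
[0.4249 0.1264 0.1337] [ 3.1356 -0.0048  0.4399] jaw -64.8 [-1.43  0.25  1.15  2.22 -0.3   0.83 -1.21] F [-0.2  0.9  0.4] g 0.881 20.7
```

View pics/w9.png

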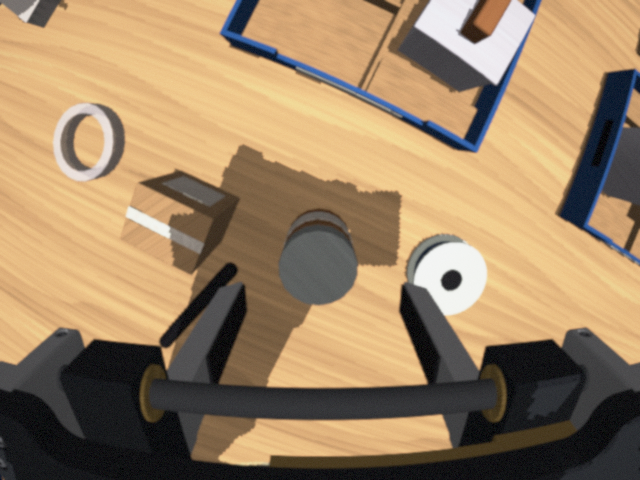

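```bash
python3 - <<'E'
from h import *
import pickle
c=pickle.load(open('w9.pkl','rb'));print(wonz(c,318,263,.08),wonz(c,451,276,.03))
E
```

```text
[0.42462912 0.13060096 0.08      ] [0.44556504 0.01521746 0.03      ]
```

jog_arm([
  [-0.0055, 0.002, 0, 0.2, 0.4, 4.8],
  [0, 0, 0, 0, 0, 0],
  [0, 0, -0.01, 0, 0, 0],
  [0, 0, 0, 0, 0, 0],
], hand=0.17)

```text
clock: 21.15
position: [0.4205, 0.1281, 0.1235]
orientation: [3.14, -0.0, 0.513]
contact_force: [-0.3, 0.5, 0.4]
grip_width: 0.832
```

```bash
python3 go.py .4192 .1287 .046 -60
```

```text
pos [0.4205 0.1281 0.1235] d [-0.0013  0.0006 -0.0775] rot [0.08 0.06 0.61] j [-1.4   0.26  1.11  2.24 -0.32  0.81 -1.13] F [-0.3  0.5  0.4] g 0.832
```

jog_arm([
  [0, 0.001, -0.015, 0, 0, 0.5],
  [0, 0, -0.015, 0, 0, 0],
  [0, 0, -0.015, 0, 0, 0],
  [0, 0, -0.015, 0, 0, 0],
  [0, 0, 0, 0, 0, 0],
  [0, 0, 0, 0, 0, 0],
])

```text
clock: 21.75
position: [0.4231, 0.1285, 0.0632]
orientation: [3.137, -0.001, 0.506]
contact_force: [-0.3, 0.5, 1.3]
grip_width: 0.831
```

```bash
python3 go.py .421 .129 .046 -60; python3 look.py scene:s9; python3 -c "
import cv2
a=cv2.imread('pics/s9.png')[130:260,270:400];cv2.imwrite('pics/s9z.png',cv2.resize(a,(520,520)))"
```

```text
pos [0.4231 0.1285 0.0632] d [-0.0021  0.0005 -0.0172] rot [0.21 0.19 1.02] j [-1.23  0.39  0.94  2.28 -0.49  0.69 -0.99] F [-0.3  0.5  1.3] g 0.831
[0.4231 0.1285 0.0632] [ 3.1368e+00 -1.0000e-03  5.0580e-01] jaw -61.0 [-1.23  0.39  0.94  2.28 -0.49  0.69 -0.99] F [-0.3  0.5  1.3] g 0.831 21.75
```

View pics/s9z.png

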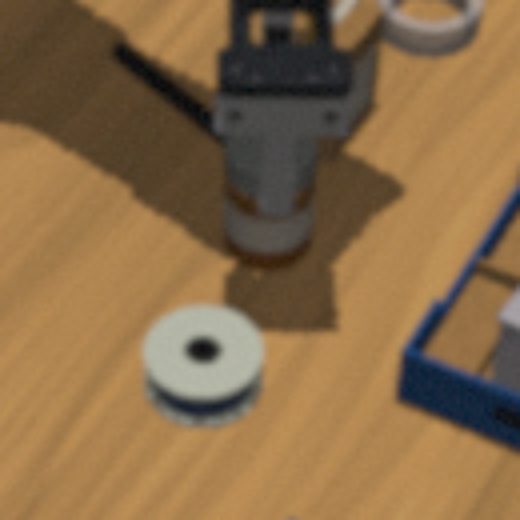

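The finger straddles the jar clear of the spool. Down the last 17 mm, then grip.

jog_arm([
  [-0.002, 0, -0.009, 0.2, 0.2, 0.5],
  [0, 0, -0.006, 0, 0, 0],
  [0, 0, 0, 0, 0, 0],
  [0, 0, 0, 0, 0, 0],
])

```text
clock: 22.2
position: [0.4217, 0.1296, 0.0485]
orientation: [-3.14, -0.002, 0.515]
contact_force: [0.3, 0.1, 0.4]
grip_width: 0.829
```

```bash
python3 go.py .421 .129 .046 -60
```

```text
pos [0.4217 0.1296 0.0485] d [-0.0007 -0.0006 -0.0025] rot [-0.12  0.08  0.47] j [-1.18  0.41  0.9   2.29 -0.54  0.66 -0.94] F [0.3 0.1 0.4] g 0.829
```

jog_arm([
  [0, 0, 0, 0, 0, 0],
  [0, 0, 0, 0, 0, 0],
  [0, 0, 0, 0, 0, 0],
  [0, 0, 0, 0, 0, 0],
  [0, 0, 0, 0, 0, 0],
  [0, 0, 0, 0, 0, 0],
  [0, 0, 0, 0, 0, 0],
], hand=1, force=30)

```text
clock: 22.9
position: [0.4217, 0.1297, 0.0488]
orientation: [-3.14, -0.003, 0.515]
contact_force: [0.8, 0.2, -0.6]
grip_width: 0.569
```

```bash
python3 go.py .421 .129 .046 -60
```

```text
pos [0.4217 0.1297 0.0488] d [-0.0007 -0.0007 -0.0028] rot [-0.14  0.1   0.48] j [-1.18  0.41  0.9   2.29 -0.54  0.66 -0.95] F [ 0.8  0.2 -0.6] g 0.569
```

jog_arm([
  [0, 0, 0.01, 0, 0, 0],
  [0, 0, 0.02, 0, 0, 0],
  [0, 0, 0.02, 0, 0, 0],
  [0.01, -0.01, 0.02, 0, 0, 0],
  [0.015, -0.025, 0.01, 0, 0, 0],
  [0.018, -0.025, 0.01, 0, 0, 0],
  [0.018, -0.025, 0.01, 0, 0, 0],
  [0.018, -0.025, 0.01, 0, 0, 0],
  [0.018, -0.025, 0.01, 0, 0, 0],
  [0.018, -0.025, 0.01, 0, 0, 0],
  [0.018, -0.025, 0.01, 0, 0, 0],
  [0.018, -0.025, 0.01, 0, 0, 0],
  [0.018, -0.025, 0, 0, 0, 0],
  [0.018, -0.025, 0, 0, 0, 0],
  [0.018, -0.025, 0, 0, 0, 0],
  [0.018, -0.025, 0, 0, 0, 0],
  [0.018, -0.025, 0, 0, 0, 0],
  [0.01, -0.01, 0, 0, 0, 0],
  [0, 0, 0, 0, 0, 0],
  [0, 0, 0, 0, 0, 0],
])

```text
clock: 24.9
position: [0.675, -0.2335, 0.2171]
orientation: [3.139, 0.006, 0.513]
contact_force: [0.4, 0.3, -2.4]
grip_width: 0.569
```

```bash
python3 go.py .6752 -.2238 .09 -60; python3 look.py wrist:w10
```

```text
pos [ 0.675  -0.2335  0.2171] d [ 0.0002  0.0097 -0.1271] rot [ 0.31 -0.23  0.59] j [-0.33  0.64  0.91  1.53 -0.52  1.23 -0.4 ] F [ 0.4  0.3 -2.4] g 0.569
[ 0.675  -0.2335  0.2171] [3.1389 0.0062 0.5133] jaw -60.6 [-0.33  0.64  0.91  1.53 -0.52  1.23 -0.4 ] F [ 0.4  0.3 -2.4] g 0.569 24.9
```

View pics/w10.png

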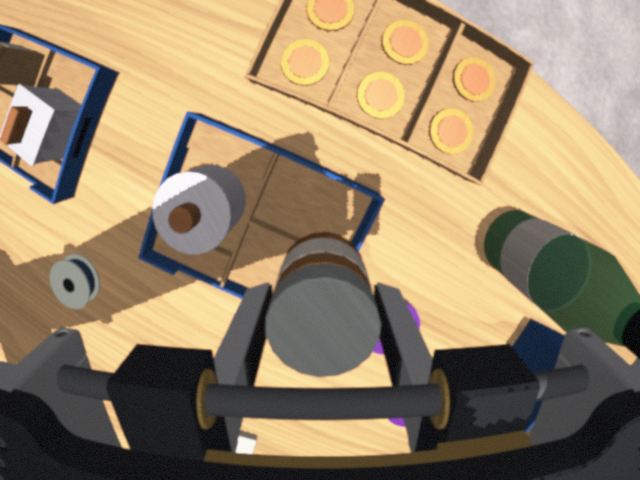

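Jar is held upright. Correct and descend.

jog_arm([
  [0, 0.0095, 0, 0.3, -0.2, 0.5],
  [0, 0, 0, 0, 0, 0],
  [0, 0, -0.02, 0, 0, 0],
  [0, 0, -0.025, 0, 0, 0],
  [0, 0, -0.025, 0, 0, 0],
  [0, 0, -0.02, 0, 0, 0],
  [0, 0, -0.01, 0, 0, 0],
  [0, 0, 0, 0, 0, 0],
  [0, 0, 0, 0, 0, 0],
])

```text
clock: 25.85
position: [0.6751, -0.2138, 0.1178]
orientation: [-3.14, -0.005, 0.532]
contact_force: [0.6, -1.2, -1.6]
grip_width: 0.571
```

```bash
python3 go.py .6752 -.2238 .053 -60; python3 look.py scene:s10
```

```text
pos [ 0.6751 -0.2138  0.1178] d [ 0.0001 -0.01   -0.0648] rot [-0.21  0.23 -0.5 ] j [-0.32  0.71  0.84  1.64 -0.59  1.07 -0.35] F [ 0.6 -1.2 -1.6] g 0.571
[ 0.6751 -0.2138  0.1178] [-3.1405 -0.0053  0.5323] jaw -59.5 [-0.32  0.71  0.84  1.64 -0.59  1.07 -0.35] F [ 0.6 -1.2 -1.6] g 0.571 25.85
```

View pics/s10.png

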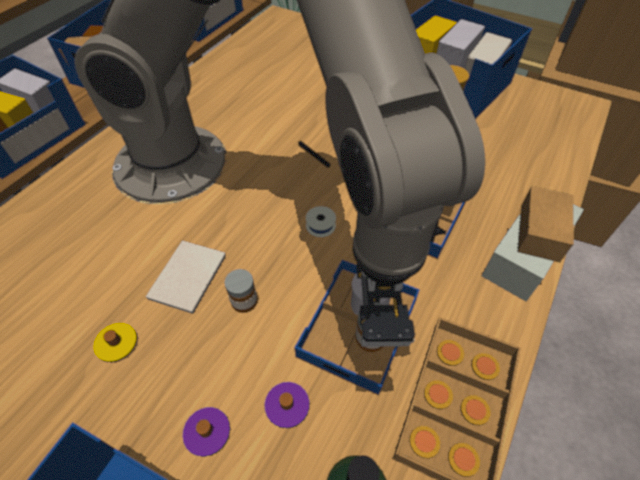

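jog_arm([
  [0, -0.01, 0, -0.2, 0.2, -0.3],
  [0, 0, 0, 0, 0, 0],
  [0, 0, -0.015, 0, 0, 0],
  [0, 0, -0.015, 0, 0, 0],
  [0, 0, -0.008, 0, 0, 0],
  [0, 0, 0, 0, 0, 0],
  [0, 0, 0, 0, 0, 0],
])

```text
clock: 26.6
position: [0.6755, -0.2254, 0.0781]
orientation: [3.14, -0.002, 0.526]
contact_force: [0.0, -0.2, -2.0]
grip_width: 0.57
```

```bash
python3 go.py .6752 -.2238 .053 -60
```

```text
pos [ 0.6755 -0.2254  0.0781] d [-0.0003  0.0016 -0.0251] rot [ 0.03  0.13 -0.15] j [-0.29  0.76  0.81  1.65 -0.63  1.01 -0.32] F [ 0.  -0.2 -2. ] g 0.57
```

jog_arm([
  [0, 0.001, -0.008, 0, 0, 0],
  [0, 0, -0.008, 0, 0, 0],
  [0, 0, -0.003, 0, 0, 0],
  [0, 0, 0, 0, 0, 0],
])

```text
clock: 27.0
position: [0.6758, -0.2241, 0.0577]
orientation: [3.14, -0.002, 0.527]
contact_force: [-0.8, 0.6, -2.3]
grip_width: 0.575
```

```bash
python3 go.py .6752 -.2238 .053 -60
```

```text
pos [ 0.6758 -0.2241  0.0577] d [-0.0006  0.0003 -0.0047] rot [ 0.03  0.16 -0.17] j [-0.28  0.78  0.79  1.66 -0.64  0.98 -0.31] F [-0.8  0.6 -2.3] g 0.575
```

jog_arm([
  [0, 0, -0.002, 0, 0, 0],
  [0, 0, -0.002, 0, 0, 0],
  [0, 0, 0, 0, 0, 0],
])

```text
clock: 27.3
position: [0.676, -0.2242, 0.0537]
orientation: [3.139, -0.002, 0.527]
contact_force: [0.2, 0.4, -1.6]
grip_width: 0.568
```

jog_arm([
  [0, 0, -0.001, 0, 0, 0],
  [0, 0, 0, 0, 0, 0],
])

```text
clock: 27.5
position: [0.6763, -0.2243, 0.0531]
orientation: [3.139, -0.003, 0.527]
contact_force: [-0.3, -0.2, -0.9]
grip_width: 0.569
```

jog_arm([
  [0, 0, -0.001, 0, 0, 0],
  [0, 0, -0.001, 0, 0, 0],
  [0, 0, 0, 0, 0, 0],
])

```text
clock: 27.8
position: [0.6766, -0.2245, 0.0533]
orientation: [3.139, -0.005, 0.526]
contact_force: [0.4, 0.4, -0.9]
grip_width: 0.569
```

jog_arm([
  [0, 0, -0.002, 0, 0, 0],
  [0, 0, -0.002, 0, 0, 0],
])

```text
clock: 28.0
position: [0.6773, -0.2248, 0.0526]
orientation: [3.139, -0.007, 0.526]
contact_force: [-14.0, 8.7, 37.5]
grip_width: 0.574
```

Firm contact: the jar is on the floor. Relax and release.

jog_arm([
  [-0.0005, 0.0003, 0.0005, 0, 0.4, 0],
  [0, 0, 0, 0, 0, 0],
])

```text
clock: 28.2
position: [0.677, -0.2245, 0.0538]
orientation: [-3.141, -0.002, 0.526]
contact_force: [0.1, -0.6, -2.1]
grip_width: 0.57
```

jog_arm([
  [0, 0, 0, 0, 0, 0],
  [0, 0, 0, 0, 0, 0],
  [0, 0, 0, 0, 0, 0],
  [0, 0, 0, 0, 0, 0],
  [0, 0, 0, 0, 0, 0],
], hand=0.2)

```text
clock: 28.7
position: [0.6771, -0.2247, 0.0531]
orientation: [-3.142, -0.002, 0.526]
contact_force: [1.0, -0.2, -0.3]
grip_width: 0.801
```

jog_arm([
  [0, 0, 0.01, 0, 0, 0],
  [0, 0, 0.02, 0, 0, 0],
  [0, 0, 0.03, 0, 0, 0],
  [0, 0, 0.03, 0, 0, 0],
  [0, 0, 0.03, 0, 0, 0],
  [0, 0, 0, 0, 0, 0],
])

```text
clock: 29.3
position: [0.6764, -0.226, 0.1846]
orientation: [3.14, -0.002, 0.525]
contact_force: [-0.1, -0.7, 0.4]
grip_width: 0.799
```

```bash
python3 go.py .4065 -.2372 .15 -85; python3 look.py wrist:w11
```

```text
pos [ 0.6764 -0.226   0.1846] d [-0.2699 -0.0112 -0.0346] rot [  0.07   0.16 -25.05] j [-0.33  0.66  0.89  1.57 -0.54  1.17 -0.38] F [-0.1 -0.7  0.4] g 0.799
[ 0.6764 -0.226   0.1846] [ 3.1396e+00 -2.2000e-03  5.2450e-01] jaw -59.9 [-0.33  0.66  0.89  1.57 -0.54  1.17 -0.38] F [-0.1 -0.7  0.4] g 0.799 29.3
```

View pics/w11.png

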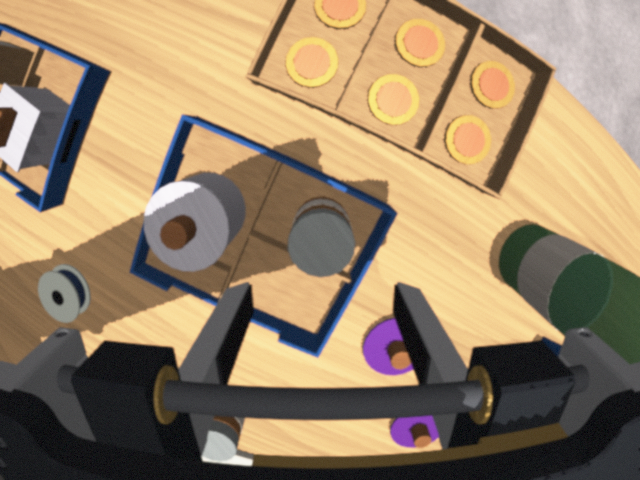

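Jar 1 stands upright in the far bay at wrist (322,240). Now the right jar.

jog_arm([
  [-0.025, -0.001, 0, 0, 0, -2],
  [-0.03, -0.001, 0, 0, 0, -3],
  [-0.03, -0.001, 0, 0, 0, -3],
  [-0.03, -0.001, 0, 0, 0, -3],
  [-0.03, -0.001, 0, 0, 0, -3],
  [-0.03, -0.001, -0.01, 0, 0, -2],
  [-0.03, -0.001, -0.01, 0, 0, 0],
  [-0.03, -0.001, -0.01, 0, 0, 0],
  [-0.02, 0, -0.01, 0, 0, 0],
  [-0.005, 0, 0, 0, 0, 0],
  [0, 0, 0, 0, 0, 0],
])

```text
clock: 30.45
position: [0.4034, -0.2307, 0.1414]
orientation: [-3.136, -0.002, 0.234]
contact_force: [0.7, -0.6, 1.0]
grip_width: 0.803
```

```bash
python3 go.py .4065 -.2372 .11 -75; python3 look.py wrist:w12
```

```text
pos [ 0.4034 -0.2307  0.1414] d [ 0.0031 -0.0065 -0.0314] rot [-0.34  0.01  1.61] j [-0.59  0.32  1.17  2.17 -0.39  0.89 -0.52] F [ 0.7 -0.6  1. ] g 0.803
[ 0.4034 -0.2307  0.1414] [-3.1359e+00 -1.6000e-03  2.3380e-01] jaw -76.6 [-0.59  0.32  1.17  2.17 -0.39  0.89 -0.52] F [ 0.7 -0.6  1. ] g 0.803 30.45
```

View pics/w12.png

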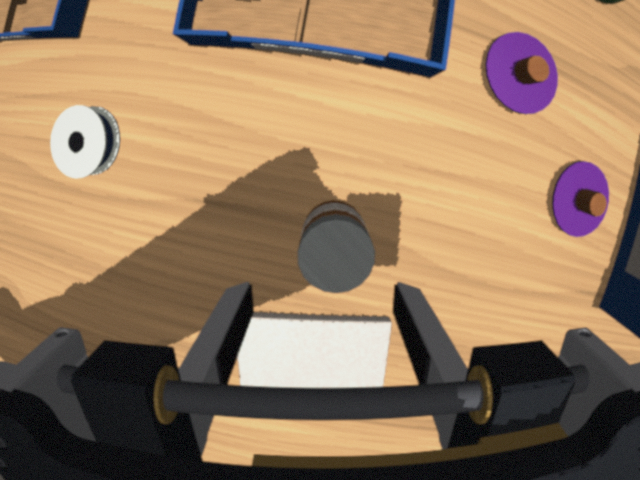

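jog_arm([
  [0.003, -0.0065, 0, -0.3, 0, 1],
  [0, 0, 0, 0, 0, 0],
  [0, 0, -0.012, 0, 0, 0],
  [0, 0, -0.012, 0, 0, 0],
  [0, 0, 0, 0, 0, 0],
])

```text
clock: 31.0
position: [0.4116, -0.2388, 0.1178]
orientation: [3.138, -0.001, 0.256]
contact_force: [-0.4, -0.4, 0.7]
grip_width: 0.803
```

```bash
python3 -c "
from h import *
import pickle
c=pickle.load(open('w12.pkl','rb'));print(wonz(c,337,253,.08))"; python3 go.py .4065 -.2372 .046 -75
```

```text
[ 0.41075455 -0.23738458  0.08      ]
pos [ 0.4116 -0.2388  0.1178] d [-0.0051  0.0016 -0.0718] rot [0.19 0.13 0.31] j [-0.5   0.38  1.09  2.17 -0.45  0.84 -0.44] F [-0.4 -0.4  0.7] g 0.803
```

jog_arm([
  [-0.004, 0.0015, 0, 0.2, 0.1, 0.3],
  [0, 0, -0.015, 0, 0, 0],
  [0, 0, -0.015, 0, 0, 0],
  [0, 0, -0.012, 0, 0, 0],
  [0, 0, 0, 0, 0, 0],
])

```text
clock: 31.5
position: [0.4075, -0.238, 0.0758]
orientation: [3.141, -0.0, 0.262]
contact_force: [-0.2, -0.1, 0.7]
grip_width: 0.801
```

```bash
python3 go.py .408 -.2372 .047 -75
```

```text
pos [ 0.4075 -0.238   0.0758] d [ 0.0005  0.0008 -0.0288] rot [ 0.    0.03 -0.03] j [-0.41  0.44  0.99  2.21 -0.54  0.76 -0.36] F [-0.2 -0.1  0.7] g 0.801
```

jog_arm([
  [0, 0.0005, -0.01, 0, 0, 0],
  [0, 0, -0.01, 0, 0, 0],
  [0, 0, -0.006, 0, 0, 0],
  [0, 0, 0, 0, 0, 0],
  [0, 0, 0, 0, 0, 0],
])

```text
clock: 32.0
position: [0.4079, -0.2377, 0.0491]
orientation: [3.141, -0.002, 0.263]
contact_force: [0.3, 0.1, 0.3]
grip_width: 0.804
```

```bash
python3 go.py .408 -.2372 .047 -75
```

```text
pos [ 0.4079 -0.2377  0.0491] d [ 0.0001  0.0005 -0.0021] rot [ 0.01  0.1  -0.05] j [-0.35  0.48  0.92  2.22 -0.6   0.71 -0.31] F [0.3 0.1 0.3] g 0.804
```

jog_arm([
  [0, 0, 0, 0, 0, 0],
  [0, 0, 0, 0, 0, 0],
  [0, 0, 0, 0, 0, 0],
  [0, 0, 0, 0, 0, 0],
  [0, 0, 0, 0, 0, 0],
  [0, 0, 0, 0, 0, 0],
  [0, 0, 0, 0, 0, 0],
], hand=1, force=30)

```text
clock: 32.7
position: [0.4082, -0.2376, 0.0497]
orientation: [3.141, -0.002, 0.263]
contact_force: [-0.0, -0.6, -1.9]
grip_width: 0.565
```

```bash
python3 go.py .408 -.2372 .047 -75
```

```text
pos [ 0.4082 -0.2376  0.0497] d [-0.0002  0.0004 -0.0027] rot [ 0.01  0.14 -0.07] j [-0.35  0.48  0.93  2.22 -0.6   0.71 -0.31] F [-0.  -0.6 -1.9] g 0.565
```

jog_arm([
  [0, 0, 0.01, 0, 0, 0],
  [0, 0, 0.02, 0, 0, 0],
  [0, 0, 0.02, 0, 0, 0],
  [0.01, 0, 0.02, 0, 0, 0],
  [0.02, 0, 0.01, 0, 0, 0],
  [0.025, 0.001, 0, 0, 0, 0],
  [0.025, 0.001, 0, 0, 0, 0],
  [0.025, 0.001, 0, 0, 0, -2],
  [0.025, 0.001, 0, 0, 0, -2],
  [0.02, 0.001, 0, 0, 0, -2],
  [0.02, 0.001, 0, 0, 0, 0],
  [0.01, 0, 0, 0, 0, 0],
  [0, 0, 0, 0, 0, 0],
  [0, 0, 0, 0, 0, 0],
])

```text
clock: 34.1
position: [0.5915, -0.2311, 0.1407]
orientation: [3.141, -0.001, 0.151]
contact_force: [-0.8, -0.4, -2.6]
grip_width: 0.573
```

```bash
python3 go.py .5945 -.230 .0535 -80; python3 look.py wrist:w13
```

```text
pos [ 0.5915 -0.2311  0.1407] d [ 0.003   0.0011 -0.0872] rot [0.01 0.06 1.36] j [-0.41  0.62  0.99  1.8  -0.6   1.05 -0.62] F [-0.8 -0.4 -2.6] g 0.573
[ 0.5915 -0.2311  0.1407] [ 3.1413e+00 -1.0000e-03  1.5070e-01] jaw -81.4 [-0.41  0.62  0.99  1.8  -0.6   1.05 -0.62] F [-0.8 -0.4 -2.6] g 0.573 34.1
```

View pics/w13.png

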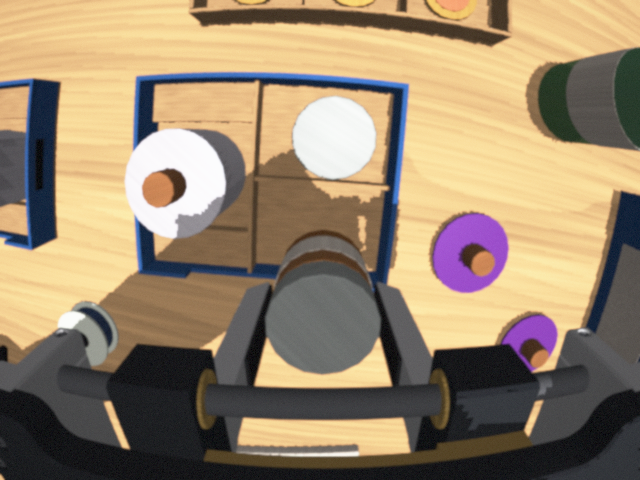

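Jar 2 is held upright over the near bay. Descend.

jog_arm([
  [0.003, 0.001, -0.01, 0, 0, 1],
  [0, 0, -0.02, 0, 0, 0],
  [0, 0, -0.02, 0, 0, 0],
  [0, 0, -0.01, 0, 0, 0],
  [0, 0, 0, 0, 0, 0],
  [0, 0, 0, 0, 0, 0],
])

```text
clock: 34.75
position: [0.5919, -0.2301, 0.0782]
orientation: [-3.14, -0.002, 0.17]
contact_force: [-0.1, 0.7, -2.4]
grip_width: 0.569
```

```bash
python3 go.py .5945 -.230 .0535 -80
```

```text
pos [ 0.5919 -0.2301  0.0782] d [ 0.0026  0.0001 -0.0247] rot [-0.09  0.09  0.25] j [-0.36  0.69  0.91  1.84 -0.66  0.95 -0.55] F [-0.1  0.7 -2.4] g 0.569
```

jog_arm([
  [0.002, 0, -0.008, 0, 0, 0],
  [0, 0, -0.008, 0, 0, 0],
  [0, 0, -0.004, 0, 0, 0],
  [0, 0, 0, 0, 0, 0],
  [0, 0, 0, 0, 0, 0],
])

```text
clock: 35.25
position: [0.5949, -0.2303, 0.0581]
orientation: [-3.141, -0.004, 0.171]
contact_force: [0.2, -0.4, -2.7]
grip_width: 0.571
```

```bash
python3 go.py .5945 -.230 .0535 -80
```

```text
pos [ 0.5949 -0.2303  0.0581] d [-0.0004  0.0003 -0.0046] rot [-0.07  0.22  0.23] j [-0.34  0.71  0.88  1.85 -0.69  0.92 -0.54] F [ 0.2 -0.4 -2.7] g 0.571
```

jog_arm([
  [0, 0, -0.002, 0, 0.2, 0],
  [0, 0, -0.002, 0, 0, 0],
  [0, 0, -0.001, 0, 0, 0],
  [0, 0, 0, 0, 0, 0],
])

```text
clock: 35.65
position: [0.5953, -0.2306, 0.0538]
orientation: [-3.141, -0.001, 0.171]
contact_force: [0.3, 0.4, -2.5]
grip_width: 0.57
```

jog_arm([
  [0, 0, -0.0015, 0, 0, 0],
  [0, 0, 0, 0, 0, 0],
])

```text
clock: 35.85
position: [0.5957, -0.231, 0.054]
orientation: [-3.14, -0.003, 0.17]
contact_force: [0.0, 0.5, -3.2]
grip_width: 0.569
```

jog_arm([
  [0, 0, -0.002, 0, 0, 0],
  [0, 0, 0, 0, 0, 0],
])

```text
clock: 36.05
position: [0.5965, -0.2312, 0.0537]
orientation: [-3.14, -0.005, 0.17]
contact_force: [0.4, -0.2, -3.4]
grip_width: 0.572
```

jog_arm([
  [-0.001, 0.0005, -0.002, 0, 0.3, 0],
])

```text
clock: 36.15
position: [0.5964, -0.2311, 0.0532]
orientation: [-3.139, -0.002, 0.17]
contact_force: [-5.9, 4.0, 39.9]
grip_width: 0.571
```

jog_arm([
  [-0.0005, 0.0003, 0.0005, 0, 0, 0],
  [0, 0, 0, 0, 0, 0],
])

```text
clock: 36.35
position: [0.5963, -0.231, 0.0539]
orientation: [-3.14, -0.003, 0.17]
contact_force: [0.5, -0.5, -2.5]
grip_width: 0.57
```

jog_arm([
  [0, 0, 0, 0, 0, 0],
  [0, 0, 0, 0, 0, 0],
  [0, 0, 0, 0, 0, 0],
  [0, 0, 0, 0, 0, 0],
  [0, 0, 0, 0, 0, 0],
], hand=0.2)

```text
clock: 36.85
position: [0.5962, -0.231, 0.0532]
orientation: [-3.14, -0.002, 0.17]
contact_force: [-1.0, -0.3, 0.2]
grip_width: 0.802
```

jog_arm([
  [0, 0, 0.01, 0, 0, 0],
  [0, 0, 0.02, 0, 0, 0],
  [0, 0, 0.03, 0, 0, 0],
  [0, 0, 0.03, 0, 0, 0],
  [0, 0, 0.02, 0, 0, 0],
  [0, 0, 0, 0, 0, 0],
])

```text
clock: 37.45
position: [0.5951, -0.2318, 0.1701]
orientation: [-3.141, -0.001, 0.169]
contact_force: [-0.6, 0.1, -0.5]
grip_width: 0.801
```

```bash
python3 go.py .4026 .2361 .15 -60; python3 look.py wrist:w14 scene:s14
```

```text
pos [ 0.5951 -0.2318  0.1701] d [-0.1925  0.4679 -0.0201] rot [-0.08  0.03 20.34] j [-0.42  0.6   1.01  1.77 -0.56  1.1  -0.63] F [-0.6  0.1 -0.5] g 0.801
[ 0.5951 -0.2318  0.1701] [-3.1405e+00 -1.0000e-03  1.6860e-01] jaw -80.3 [-0.42  0.6   1.01  1.77 -0.56  1.1  -0.63] F [-0.6  0.1 -0.5] g 0.801 37.45
```

View pics/s14.png

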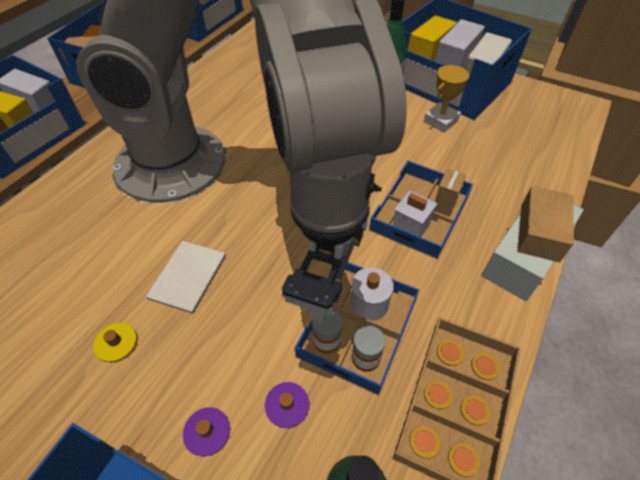

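View pics/w14.png

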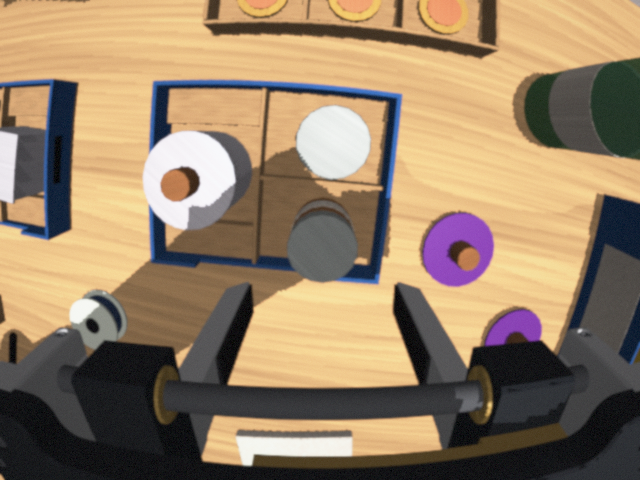

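Both jars stand upright in their bays, at scene (327,330) and (368,348), with the lids level. Now the carton, gripped across its 44 mm side with the jaws along x.

jog_arm([
  [0, 0.025, 0.005, 0, 0, 5],
  [-0.01, 0.03, 0.005, 0, 0, 5],
  [-0.012, 0.03, 0, 0, 0, 5],
  [-0.012, 0.03, 0, 0, 0, 5],
  [-0.012, 0.03, 0, 0, 0, 5],
  [-0.012, 0.03, 0, 0, 0, 5],
  [-0.012, 0.03, 0, 0, 0, 5],
  [-0.012, 0.03, 0, 0, 0, 5],
  [-0.012, 0.03, 0, 0, 0, 5],
  [-0.012, 0.03, 0, 0, 0, 5],
  [-0.012, 0.03, 0, 0, 0, 5],
  [-0.012, 0.03, 0, 0, 0, 5],
  [-0.012, 0.03, 0, 0, 0, 5],
  [-0.012, 0.03, 0, 0, 0, 5],
  [-0.012, 0.025, 0, 0, 0, 5],
  [-0.01, 0.01, 0, 0, 0, 3],
  [0, 0, 0, 0, 0, 0],
  [0, 0, 0, 0, 0, 0],
])

```text
clock: 39.35
position: [0.3981, 0.2332, 0.1648]
orientation: [-3.131, 0.02, 1.588]
contact_force: [0.0, 0.1, 0.5]
grip_width: 0.797
```

```bash
python3 go.py .4026 .2361 .13 -2; python3 look.py wrist:w15
```

```text
pos [0.3981 0.2332 0.1648] d [ 0.0045  0.0029 -0.0348] rot [ 1.12 -0.63 -2.99] j [-1.36  0.15  0.77  2.13 -0.12  0.92 -0.51] F [0.  0.1 0.5] g 0.797
[0.3981 0.2332 0.1648] [-3.1307  0.0197  1.5881] jaw 1.0 [-1.36  0.15  0.77  2.13 -0.12  0.92 -0.51] F [0.  0.1 0.5] g 0.797 39.35
```

View pics/w15.png

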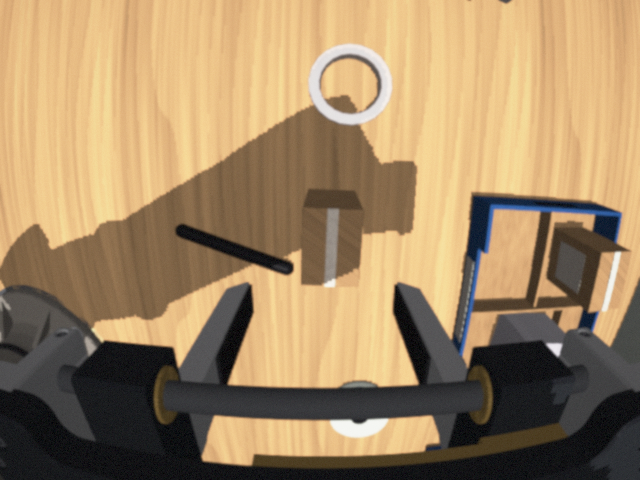

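```bash
python3 -c "
from h import *
import pickle
c=pickle.load(open('w15.pkl','rb'));print(wonz(c,332,209,.085),wonz(c,330,287,.085))"
```

```text
[0.40338136 0.26530984 0.085     ] [0.40341842 0.2048721  0.085     ]
```

jog_arm([
  [0.0045, 0.003, 0, 1.1, -0.6, -3],
  [0, 0, 0, 0, 0, 0],
  [0, 0, -0.015, 0, 0, 0],
  [0, 0, -0.015, 0, 0, 0],
  [0, 0, 0, 0, 0, 0],
])

```text
clock: 39.9
position: [0.405, 0.2313, 0.1341]
orientation: [-3.141, 0.001, 1.526]
contact_force: [0.1, -0.1, 0.7]
grip_width: 0.805
```

```bash
python3 go.py .4035 .2361 .05 -2
```

```text
pos [0.405  0.2313 0.1341] d [-0.0015  0.0048 -0.0841] rot [ 0.06 -0.03  0.57] j [-1.32  0.21  0.76  2.16 -0.2   0.83 -0.49] F [ 0.1 -0.1  0.7] g 0.805
```

Wrist gives a centre of (0.4034, 0.235), agreeing with the top view. Descend.

jog_arm([
  [-0.0015, 0.0045, 0, 0, 0, 0.5],
  [0, 0, -0.015, 0, 0, 0],
  [0, 0, -0.015, 0, 0, 0],
  [0, 0, -0.015, 0, 0, 0],
  [0, 0, -0.01, 0, 0, 0],
  [0, 0, 0, 0, 0, 0],
])

```text
clock: 40.5
position: [0.4053, 0.2369, 0.0808]
orientation: [3.14, -0.001, 1.537]
contact_force: [-0.1, -0.2, -0.1]
grip_width: 0.801
```

```bash
python3 go.py .4035 .2355 .05 -2
```

```text
pos [0.4053 0.2369 0.0808] d [-0.0018 -0.0014 -0.0308] rot [-0.06  0.07 -0.04] j [-1.26  0.32  0.7   2.2  -0.31  0.72 -0.38] F [-0.1 -0.2 -0.1] g 0.801
```

jog_arm([
  [-0.0018, -0.0014, -0.01, 0, 0, 0],
  [0, 0, -0.01, 0, 0, 0],
  [0, 0, -0.007, 0, 0, 0],
  [0, 0, 0, 0, 0, 0],
  [0, 0, 0, 0, 0, 0],
])

```text
clock: 41.0
position: [0.404, 0.236, 0.053]
orientation: [3.14, -0.002, 1.537]
contact_force: [0.3, 0.4, 0.5]
grip_width: 0.799
```

```bash
python3 go.py .4035 .2355 .05 -2
```

```text
pos [0.404 0.236 0.053] d [-0.0005 -0.0005 -0.003 ] rot [-0.14  0.12 -0.06] j [-1.21  0.37  0.66  2.22 -0.37  0.65 -0.33] F [0.3 0.4 0.5] g 0.799
```

jog_arm([
  [0, 0, 0, 0, 0, 0],
  [0, 0, 0, 0, 0, 0],
  [0, 0, 0, 0, 0, 0],
  [0, 0, 0, 0, 0, 0],
  [0, 0, 0, 0, 0, 0],
  [0, 0, 0, 0, 0, 0],
  [0, 0, 0, 0, 0, 0],
], hand=1, force=20)

```text
clock: 41.7
position: [0.4043, 0.2364, 0.0538]
orientation: [3.139, -0.004, 1.537]
contact_force: [-0.3, 0.2, -0.8]
grip_width: 0.465
```

```bash
python3 go.py .4035 .2355 .05 -2
```

```text
pos [0.4043 0.2364 0.0538] d [-0.0008 -0.0009 -0.0038] rot [-0.2   0.16 -0.07] j [-1.22  0.37  0.66  2.22 -0.37  0.65 -0.33] F [-0.3  0.2 -0.8] g 0.465
```

jog_arm([
  [0, 0, 0.01, 0, 0, 0],
  [0, 0, 0.02, 0, 0, 0],
  [0, 0, 0.02, 0, 0, 0],
  [0.01, 0, 0.02, 0, 0, 0],
  [0.02, -0.003, 0.01, 0, 0, 0],
  [0.025, -0.004, 0, 0, 0, 0],
  [0.025, -0.004, 0, 0, 0, 0],
  [0.025, -0.005, 0, 0, 0, 1],
  [0.02, -0.005, 0, 0, 0, 1],
  [0.02, -0.004, 0, 0, 0, 1],
  [0.015, -0.003, 0, 0, 0, 0],
  [0.005, 0, 0, 0, 0, 0],
  [0, 0, 0, 0, 0, 0],
  [0, 0, 0, 0, 0, 0],
])

```text
clock: 43.1
position: [0.5742, 0.2054, 0.1455]
orientation: [3.138, -0.003, 1.591]
contact_force: [-0.1, 0.4, -1.8]
grip_width: 0.466
```

```bash
python3 go.py .578 .2068 .0575 1; python3 look.py wrist:w16 scene:s16
```

```text
pos [0.5742 0.2054 0.1455] d [ 0.0038  0.0014 -0.088 ] rot [-0.16  0.2  -0.17] j [-0.98  0.46  0.71  1.85 -0.36  0.96 -0.1 ] F [-0.1  0.4 -1.8] g 0.466
[0.5742 0.2054 0.1455] [ 3.1381e+00 -2.8000e-03  1.5912e+00] jaw 1.2 [-0.98  0.46  0.71  1.85 -0.36  0.96 -0.1 ] F [-0.1  0.4 -1.8] g 0.466 43.1
```

View pics/w16.png

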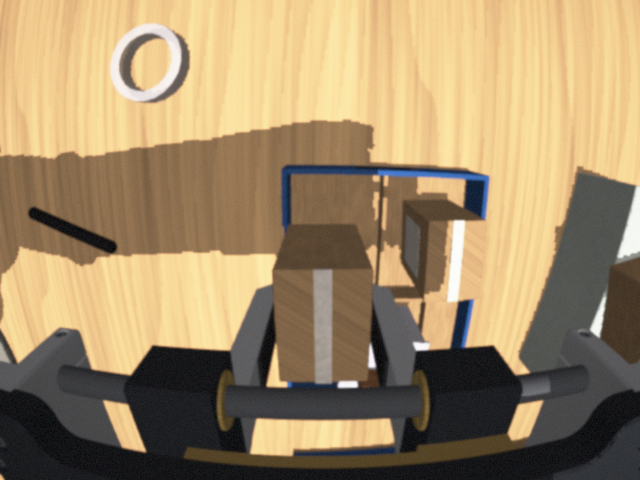

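View pics/s16.png

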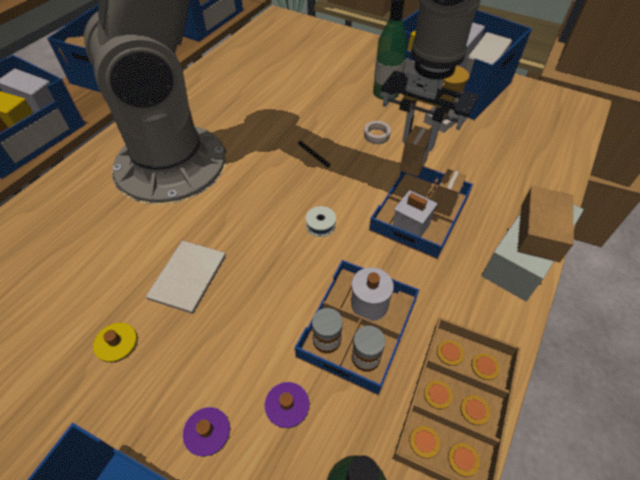

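Jars and lids are all standing in box_round, and the carton hangs upright over its bay. Descend.

jog_arm([
  [0.0038, 0.0014, -0.01, 0, 0.2, 0],
  [0, 0, -0.02, 0, 0, 0],
  [0, 0, -0.02, 0, 0, 0],
  [0, 0, -0.01, 0, 0, 0],
  [0, 0, 0, 0, 0, 0],
  [0, 0, 0, 0, 0, 0],
])

```text
clock: 43.8
position: [0.5764, 0.2095, 0.0822]
orientation: [-3.14, -0.005, 1.595]
contact_force: [0.5, -0.1, -0.9]
grip_width: 0.466
```

```bash
python3 go.py .578 .2068 .0575 1
```

```text
pos [0.5764 0.2095 0.0822] d [ 0.0016 -0.0027 -0.0247] rot [-0.26 -0.08 -0.38] j [-0.93  0.54  0.65  1.88 -0.43  0.86 -0.04] F [ 0.5 -0.1 -0.9] g 0.466
```

jog_arm([
  [0.0015, -0.0025, -0.008, -0.2, 0, -0.3],
  [0, 0, -0.008, 0, 0, 0],
  [0, 0, -0.003, 0, 0, 0],
  [0, 0, 0, 0, 0, 0],
  [0, 0, 0, 0, 0, 0],
])

```text
clock: 44.3
position: [0.579, 0.2072, 0.0632]
orientation: [3.141, -0.002, 1.589]
contact_force: [0.1, 0.2, -1.5]
grip_width: 0.468
```

```bash
python3 go.py .578 .2068 .0575 1
```

```text
pos [0.579  0.2072 0.0632] d [-0.001  -0.0004 -0.0057] rot [-0.12  0.03 -0.05] j [-0.92  0.57  0.63  1.89 -0.45  0.83 -0.03] F [ 0.1  0.2 -1.5] g 0.468
```

jog_arm([
  [-0.001, 0, -0.003, 0, 0, 0],
  [0, 0, -0.002, 0, 0, 0],
  [0, 0, 0, 0, 0, 0],
])

```text
clock: 44.6
position: [0.5781, 0.2073, 0.0582]
orientation: [3.14, -0.002, 1.589]
contact_force: [0.9, -0.4, -2.0]
grip_width: 0.466
```

jog_arm([
  [0, 0, -0.0015, 0, 0, 0],
  [0, 0, 0, 0, 0, 0],
])

```text
clock: 44.8
position: [0.5781, 0.2075, 0.0575]
orientation: [3.141, -0.003, 1.589]
contact_force: [-0.7, -0.1, -1.2]
grip_width: 0.466
```

jog_arm([
  [0, 0, -0.0015, 0, 0, 0],
  [0, 0, 0, 0, 0, 0],
])

```text
clock: 45.0
position: [0.5784, 0.2077, 0.0572]
orientation: [3.14, -0.004, 1.589]
contact_force: [0.1, 0.6, -0.8]
grip_width: 0.469
```

jog_arm([
  [0, 0, -0.0015, 0, 0, 0],
])

```text
clock: 45.1
position: [0.5787, 0.2079, 0.0565]
orientation: [3.14, -0.005, 1.589]
contact_force: [-8.8, -2.2, 28.3]
grip_width: 0.469
```

Contact with the floor. Relax, then release with a modest opening so as not to touch the packed carton.

jog_arm([
  [-0.0003, 0, 0.0005, 0, 0, 0],
  [0, 0, 0, 0, 0, 0],
])

```text
clock: 45.3
position: [0.5785, 0.208, 0.0571]
orientation: [3.14, -0.005, 1.589]
contact_force: [-0.1, -0.1, -0.6]
grip_width: 0.467
```

jog_arm([
  [0, 0, 0, 0, 0, 0],
  [0, 0, 0, 0, 0, 0],
  [0, 0, 0, 0, 0, 0],
  [0, 0, 0, 0, 0, 0],
  [0, 0, 0, 0, 0, 0],
], hand=0.38)

```text
clock: 45.8
position: [0.5786, 0.2079, 0.0567]
orientation: [3.14, -0.005, 1.589]
contact_force: [-0.8, -0.6, -0.9]
grip_width: 0.622
```

jog_arm([
  [0, 0, 0.01, 0, 0, 0],
  [0, 0, 0.02, 0, 0, 0],
  [0, 0, 0.03, 0, 0, 0],
  [0, 0, 0.04, 0, 0, 0],
  [0, 0, 0.04, 0, 0, 0],
  [-0.02, 0, 0.03, 0, 0, 0],
  [-0.03, 0.02, 0, 0, 0, 0],
  [-0.03, 0.02, 0, 0, 0, 0],
  [-0.03, 0.02, 0, 0, 0, 0],
  [-0.02, 0, 0, 0, 0, 0],
  [0, 0, 0, 0, 0, 0],
])

```text
clock: 46.9
position: [0.4444, 0.2658, 0.2399]
orientation: [3.138, -0.007, 1.584]
contact_force: [0.3, 0.2, -0.3]
grip_width: 0.619
```

```bash
python3 look.py scene:s17 top:t17 wrist:w17; python3 -c "
import cv2
a=cv2.imread('pics/s17.png')[150:400,290:490];cv2.imwrite('pics/s17z.png',cv2.resize(a,(480,600),interpolation=cv2.INTER_CUBIC))
a=cv2.imread('pics/t17.png')[145:235,190:430];cv2.imwrite('pics/t17z.png',cv2.resize(a,(800,300),interpolation=cv2.INTER_CUBIC))"
```

```text
[0.4444 0.2658 0.2399] [ 3.1377 -0.0074  1.5835] jaw 0.7 [-1.35  0.15  0.77  1.95 -0.12  1.08 -0.51] F [ 0.3  0.2 -0.3] g 0.619 46.9
```

View pics/s17z.png

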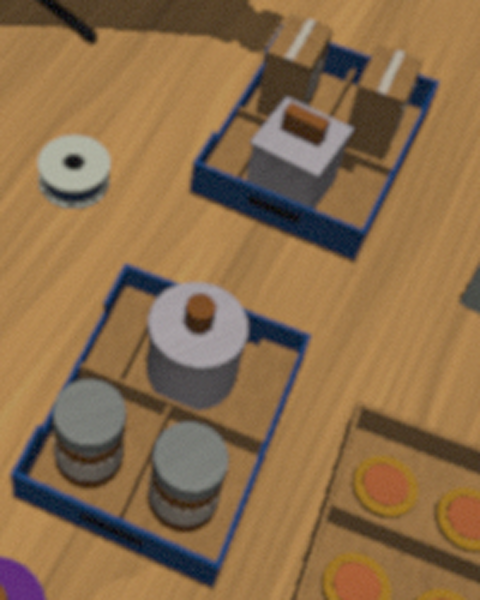

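View pics/t17z.png

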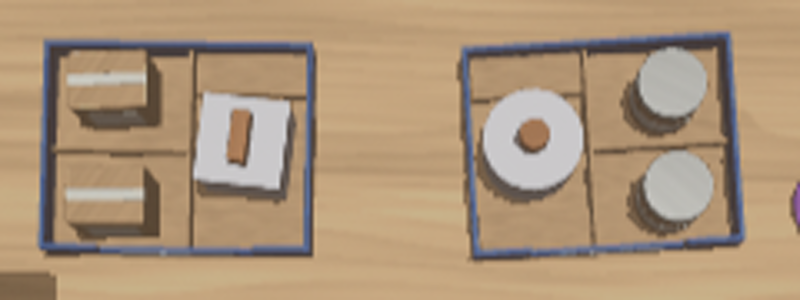

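View pics/w17.png

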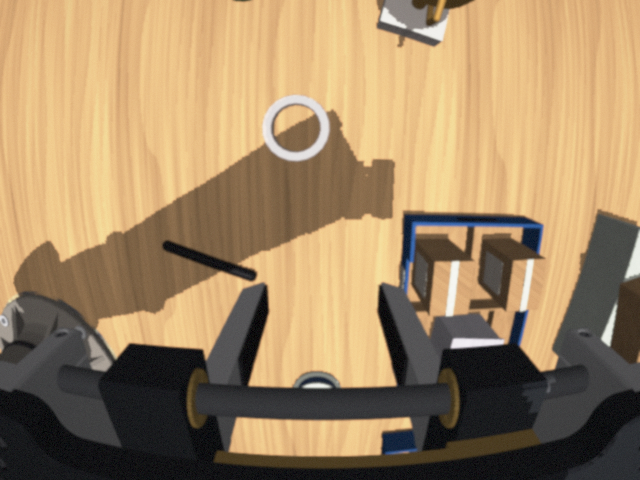

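Both cartons and both jars stand upright, with both lids on. One last numeric check of the lids and jars before handing in.

```bash
python3 - <<'E'
from h import *
import pickle
c=pickle.load(open('t17.pkl','rb'));hsv=cv2.cvtColor(c['pixels'],cv2.COLOR_RGB2HSV)
g=((hsv[...,1]<40)&(hsv[...,2]>140)).astype(np.uint8)
for n,w,z in [('lidr',(331,368,169,205),.078),('lidsq',(246,281,170,205),.078),('jar1',(378,404,157,184),.084),('jar2',(380,406,188,215),.084)]:
    m=np.zeros_like(g);m[w[2]:w[3],w[0]:w[1]]=g[w[2]:w[3],w[0]:w[1]]
    cn=max(cv2.findContours(m,0,1)[0],key=cv2.contourArea)
    W=np.array([onz(c,u,v,z)[:2] for u,v in cn[:,0].astype(float)],np.float32);r=cv2.minAreaRect(W);print(n,np.round(r[0],4),np.round(r[1],4),round(r[2],1))
E
```

```text
lidr [ 0.6285 -0.1186] [0.0751 0.0743] 1.1
lidsq [0.6236 0.1057] [0.0673 0.0695] 84.5
jar1 [ 0.6747 -0.2249] [0.0519 0.0485] 0.7
jar2 [ 0.5948 -0.2296] [0.0514 0.0509] 1.1
```

Lids are concentric with their tins to about 1 mm, the square one at the same angle, and the jars are where I set them.

```bash
python3 -c "
from bench import *
print(hand_in())"
```

```text
the job is handed in; nothing more can be done
None
```

I finished packing both boxes and handed the job in at about 47 s of the 120 s allowed; the hand-in gives no verdict.

**What I did:** I put the round and square lids on their tins, then stood one jar in each bay of the round tin's box. The loose carton went beside the packed one, which I didn't touch.

**Last checks:**
- **Lids:** the last top view puts both within about 1–1.5 mm of their tins' centres, and the square lid at its tin's angle (84.5° for both). They look flush and level in the pictures. The square lid met about 8 N at its expected home height.
- **Jars and carton:** both jars are within about 1 mm of where I aimed them, and jars and cartons all look upright in the final pictures.

**Less certain:**
- **Round lid:** I felt no clear contact when seating it. The gripper ended about 2.5 mm below the expected home height, so the knob may have slipped a little in the grip. The evidence that it is home is the pictures.
- **Force when setting down:** as the jars and carton met the floor, the wrist force briefly reached about 37 N and 40 N for the jars and 28 N for the carton. I eased off before releasing each one. These are far below the 120 N wrist limit, but the second jar's 39.9 N is right at the 40 N figure, which I read as applying only to the arm and gripper body.
- **Joint 3:** it read 1.35 once (limit 1.37), so I turned the wrist back. It stayed within range in every reading I took.

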